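# Set the square to the plate and stand ready with the scriber

## Robot

A 6-joint arm with a two-finger parallel gripper is mounted at the origin on a cart in front of the work surface, level with it; the furniture and walls round the work are solid. World frame = base frame: x ahead of the robot, y to its left, z up, the work surface at z = 0. Lengths are in m, angles in degrees, forces in N, time in s.
With the tool pointing down it reaches from about 0.4 to 0.825 m from the base axis. Payload 7 kg.
Tool frame: the origin (TCP) lies at the very end of the fingers, on their centre line; the grasp point (between the pads) lies 19 mm behind it; z points along the fingers, y is the line along which they close (so a half turn about z gives the same grasp; the last joint's range is limited). The gripper opens to 88 mm and grips with 3 to 60 N. Pads are 19 mm wide; open, the fingers measure 130 mm over their backs; the gripper's body (78 mm by 193 mm) begins 47 mm behind the grasp point.
Start: joints at [88.127, 20.546, 0.682, 0, -70.136, -16.507], TCP at [0.213, 0.641, 0.227] pointing down, gripper open.
Joint ranges: [-176.03, 176.03], [-82.01, 121.73], [-58.28, 71.71], [-173.87, 95.51], [-174.79, -0.11], [-173.66, 173.66]. Speed limits (degrees/s): [136.94, 136.94, 172.46, 180, 180, 180].

## Interface

Orientations are given as [roll, pitch, yaw] about the fixed x, y, z axes, in that order (R = Rz(yaw) Ry(pitch) Rx(roll)).
In Python, from plant import ctrl, cams, workorder gives the robot as it stands.
- The arm moves only by the tool play_rows, never from a script. Its argument "motion" is a list of rows, each an object of numbers: "x", "y", "z": the shift along the tool's x, y, z normalised to -1 to 1, where 1 is 0.025 m; "rx", "ry", "rz": the turn, a rotation vector about the tool's x, y, z normalised to -1 to 1, where 1 is 4 degrees. A call has 1 to 20 rows; each row shifts and turns the commanded pose from where the row before left it, along the tool's axes as they then stand; what a row does not reach is not made up. A row lasts 1/8 s, in which the tool goes at most 62.5 mm and 10.7 degrees, less where a joint would pass 70% of its speed; a pose out of reach is approached as far as the arm can. A call with a number of a shift or a turn outside -1 to 1 is refused whole. A call with a gripper value outside its range is refused whole. "fingers" is the opening, from -1 (shut) to 1 (fully open), set as the call begins (left out, the last holds). The fingers move at their own pace and stop on an object; the grip force is fixed at half the most. Time passes only in rows, so rows that do not move let the fingers close. It gives the time, the measured TCP pose, the force, the opening and the grip force at its end, in the units of the state.
- ctrl.get_obs(): the state, without advancing time (a new reading comes with each control period).
- cams.snapshot(name): name is "scene" or "side" or "wrist"; returns the picture (400x640x3 uint8, blue, green, red); there is no depth.
- cams.get_calibration(name): a dict with "vertical_fov" (degrees; the focal length in pixels is half the picture's height over the tangent of half this angle, whatever the lens; pixels are square), "cx", "cy" (the principal point, pixels), "k1" (the pictures are not rectified: a ray, as slopes to the right and down, at radius r is drawn at 1 + k1 r^2 times it, then the intrinsics apply), "position" and "rotation" of the camera in the world. Camera axes: x right, y up, looking along -z (the intrinsics and any distortion apply to the point x, -y, -z); pixel columns grow to the right and rows downward; lengths in m; the calibration is good to about 2 mm. A picture is of the moment at which its call begins: read the wrist's pose just before it. get_calibration takes no time and is no camera call; for the wrist camera it gives the pose at the moment of the call.
- workorder.close_job(): hands the job in; it is judged then, once.
The state is a dict: "clock": time; "joint_pos": joint angles; "qvel": joint speeds; "tau": joint torques, N m; "tool_pos": TCP position; "orientation": TCP orientation; "force": force on the tool from outside, world axes, zero at the start; "moment": the same for the moment, N m; "opening": finger opening in m; "gripper_force": force on a finger pad.
Only numpy, scipy, OpenCV 4.12 (cv2) and the standard library are available. Lean on these libraries where they do the work, as an engineer would, in place of code of your own. Each camera call takes 0.05 s, during which the arm holds its last target. There are 200 camera calls.

## Task

Get ready to scribe the saw line on the steel plate: lay the engineer's square with its stock flush against the plate's front edge (the long one nearest the robot) and its blade across the plate, the blade's outer edge running over the middle of the large relief hole, and let go of it. Then draw the scriber (the taller, slimmer tool) out of the tool block, lean it about 40 degrees from upright with its butt end tipped back towards the plate's front edge, and finish while still holding it so, its point about 25 mm above the plate straight over the relief hole. The scriber must never touch the plate, the square must stay flush, and the punch in the block, the caliper, the tape roll and the steel dish are left where they are.

Things in the scene. Friction and masses are not known exactly. Their poses are not given: they have to be found in the camera images.
- plate: Grey steel plate, fixed to the bench (taped at the back), 130 (x) x 180 (y) x 6 mm thick. Origin: centre of its underside, on the bench. Its x axis points away from the robot; the front edge is the long edge at local x = -65 mm, running along local y. Four 6.5 mm corner holes and one larger relief hole.
- relief_hole (a point): Centre of the large 20 mm through hole at the plate's upper face: plate-local (-5, 30, 6) mm, so 60 mm in from the front edge and left of the middle.
- square: Loose L-shaped engineer's square lying flat, 0.34 kg. Dark stock 20 (x) x 90 (y) x 22 mm high; origin: centre of the stock's underside, on the bench. Bright blade, 22 mm wide, leaves the stock's +x face at its +y end: local x 10 to 110, y 23 to 45, z 7.5 to 9.5 mm, so it passes 1.5 mm above the plate. Grip the stock across its 20 mm, 25 N, at local y -25 to +5 mm.
- square_face_left (a point): Point on the stock's +x face, which goes flush against the plate's edge: square-local (10, 40, 3) mm, near the blade end. Over the plate keep the fingertips above 8 mm. The loose square slides under a push of 3 to 6 N and turns true to the edge when pushed from behind near the stock's middle.
- square_face_right (a point): Point on the stock's +x face near its other end: square-local (10, -40, 3) mm.
- square_line (a point): Point on the blade's outer edge (local y = +45 mm), 60 mm out from the stock's +x face: square-local (70, 45, 7.5) mm. It should come over the relief hole's centre.
- tool_block: Pale beech tool block, fixed to the bench, 140 (x) x 44 (y) x 62 mm high, origin: centre of its underside. Three upright bores of 11.5 mm, 52 mm deep (floor at height 10 mm), at local x = -45, 0 and +45 mm, y = 0. Scriber and punch stand in the two outer bores, either way round; the middle one is empty.
- scriber: Slim aluminium scriber, 160 mm long, 35 g, standing in a bore with its point on the bore's floor; its top is 108 mm above the block. Round body, 10 mm diameter from 24 to 152 mm above the point; thin carbide point below. Origin at the point, z axis from point to butt (up in the block). Balances about 90 mm from the point. Draw it straight up 60 mm before moving sideways; grip 20 N.
- scriber_point (a point): The scriber's point (same as its origin). In the bore the scriber has 0.75 mm of play all round and may lean up to 2 degrees.
- scriber_butt (a point): The scriber's upper end, 160 mm from the point along its axis.
- punch: Dark steel centre punch, 112 mm long, in the other outer bore: shorter and thicker, 13.6 mm in diameter at its grooved grip, top 60 mm above the block. Origin at its point. Bystander, stays in the block.
- caliper: Digital caliper lying flat behind the plate, 57 x 200 x 16 mm, loose bystander. Origin: middle of its underside.
- tape_roll: Roll of adhesive tape lying flat, 61 mm across, 18 mm high, loose bystander behind the plate. Origin: centre of its underside.
- steel_dish: Small round steel dish, 66 mm across, 16 mm high, loose bystander left behind the plate. Origin: centre of its underside.
Mind the look-alikes: they are no part of the job. Leave any blue look-alike of the square alone.

How it is judged:
By the outcome, as a careful person would: the job done as asked, in the order asked, and still so for the second after the job is handed in, while the arm keeps its last pose, push and grip.
It also fails if it takes over 54 s, if anything falls off the work surface, if the arm or the gripper's body presses on something with over 40 N, if the wrist force passes 120 N, or if a joint passes its speed limit or range.

## Working session

There is one attempt and no reset: what is moved stays moved. The work goes in short steps, Python scripts to look and compute and a tool call to move; the robot and the scene stay as the last step left them, time stands still between calls to the robot, and variables do not carry over. Pictures are saved under pics/ and viewed, at most 10 in all, crops included, and the job is handed in when it is done.

Besides the shell and the picture viewer there is one more tool, called after "Call:" as name(argument=value, ...), one argument or row to a line, values as JSON. play_rows: Moves the arm, as the interface text tells. Its arguments: {"type":"object","properties":{"motion":{"type":"array"},"fingers":{"type":"number"}},"required":["motion"]}

```bash
mkdir -p pics; ls
cat > h.py <<'E'
import numpy as np, cv2
from plant import ctrl, cams, workorder
from scipy.spatial.transform import Rotation as R
def K(c):
    f=200/np.tan(np.radians(c['vertical_fov'])/2)
    return f
def ray(c,uv):
    f=K(c); d=(np.array(uv,float).reshape(-1,2)-[c['cx'],c['cy']])/f
    s=d.copy()
    for _ in range(30): s=d/(1+c['k1']*(s**2).sum(1,keepdims=True))
    v=np.c_[s[:,0],-s[:,1],-np.ones(len(s))]
    return np.array(c['position']), v@np.array(c['rotation']).T
def plane(c,uv,z):
    p,v=ray(c,uv); return p+v*((z-p[2])/v[:,2:])
def proj(c,P):
    q=(np.array(P,float).reshape(-1,3)-np.array(c['position']))@np.array(c['rotation'])
    s=np.c_[q[:,0],-q[:,1]]/-q[:,2:]
    return s*(1+c['k1']*(s**2).sum(1,keepdims=True))*K(c)+[c['cx'],c['cy']]
def tri(obs):
    A=np.zeros((3,3));b=np.zeros(3)
    for c,uv in obs:
        p,v=ray(c,uv);v=v[0]/np.linalg.norm(v[0]);M=np.eye(3)-np.outer(v,v);A+=M;b+=M@p
    x=np.linalg.solve(A,b); return x
E
python3 - <<'E'
from h import *
for n in ("scene","side","wrist"):
    c=cams.get_calibration(n); print(n,c)
    cv2.imwrite(f"pics/{n}0.png",cams.snapshot(n))
print(ctrl.get_obs())
E
```

```text
pics
scene {'vertical_fov': 48.00387100679861, 'cx': 318.9320341413425, 'cy': 202.1562550932944, 'k1': -0.05640231644750456, 'position': array([-0.10726692, -0.53532725,  1.00889883]), 'rotation': array([ 4.51860847e+01, -3.31884032e-02, -5.10261827e+01])}
side {'vertical_fov': 47.002606151156684, 'cx': 326.030211992963, 'cy': 202.13598719204506, 'k1': 0.005848558186390257, 'position': array([ 0.58403539, -1.14476038,  0.88616525]), 'rotation': array([56.77933098,  0.48951019, -0.48046796])}
wrist {'vertical_fov': 65.83297081675417, 'cx': 320.27634678853116, 'cy': 199.3643088570399, 'k1': -0.036660094880434826, 'position': array([0.2752325 , 0.61900544, 0.38412216]), 'rotation': array([-1.42467892e+01, -5.36709478e-02, -1.08377954e+02])}
{'clock': 0.15, 'joint_pos': array([ 8.81254933e+01,  2.05814587e+01,  6.47197111e-01, -1.42882943e-02,
       -7.01361452e+01, -1.65072826e+01]), 'qvel': array([-0.09663173, -0.19069659,  0.14386609,  0.01049605,  0.05150416,
        0.01977326]), 'tau': array([-1.83291704e-03, -5.83274782e+01,  2.93291044e+01,  7.00120613e+00,
        8.77033279e-03, -1.09361320e-04]), 'tool_pos': array([0.21276679, 0.64021087, 0.22585562]), 'orientation': array([ 1.79928678e+02, -7.12676197e-03, -1.83866480e+01]), 'force': array([ 0.74738006, -0.33221204, -0.02045697]), 'moment': array([0.0105686 , 0.05842507, 0.00095634]), 'gripper_force': 0.0, 'opening': 0.08767200780943817}
```

Run:
```python
s=open('h.py').read()
s=s.replace("np.array(c['rotation'])","Rm(c)").replace("def K(c)","def Rm(c): return R.from_euler('xyz',c['rotation'],degrees=True).as_matrix()\ndef K(c)")
open('h.py','w').write(s)
```

```text
(no output)
```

View pics/scene0.png

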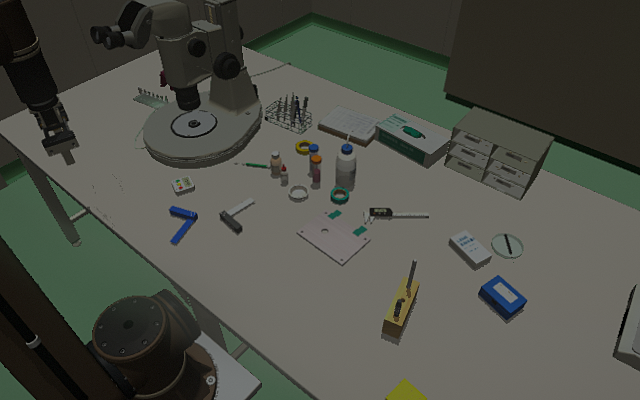

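View pics/side0.png

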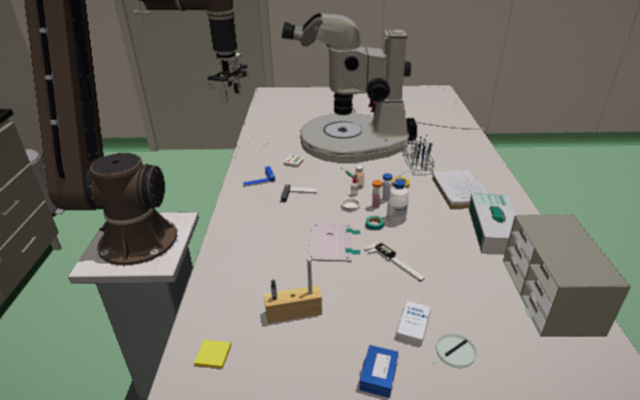

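The scene view shows the plate at ~(335,237), the dark-stock square at ~(235,215), and the block at ~(402,305) with the tall scriber in the far (+x) bore and the punch in the near one. The blue look-alike is at (183,223). The side view agrees: plate (332,243), square (298,191), scriber (310,275).

Run:
```python
from h import *
c=cams.get_calibration("scene"); s=cams.get_calibration("side")
np.set_printoptions(precision=3,suppress=True)
print(plane(c,[(298,236),(343,263),(369,238),(325,211),(325,230)],.006))
print(plane(s,[(308,227),(307,259),(352,260),(352,227),(330,235)],.006))
print('sq',plane(c,[(231,221),(250,203),(222,211),(241,231)],.015)); print(plane(s,[(286,193),(316,190)],.015))
print('scr',tri([(c,(414.5,261)),(s,(309.5,261))]))
a=cv2.imread('pics/scene0.png');b=cv2.imread('pics/side0.png')
t=[a[170:270,190:400],a[240:340,350:450],b[170:340,230:380]]
o=np.zeros((600,800,3),np.uint8)
g=lambda i,w,h:cv2.convertScaleAbs(cv2.resize(i,(w,h),interpolation=cv2.INTER_CUBIC),alpha=1.5)
o[:300,:630]=g(t[0],630,300);o[300:,:300]=g(t[1],300,300);o[300:,310:310+264]=g(t[2],264,300)
cv2.imwrite('pics/crop1.png',o)
```

```text
[[ 0.529  0.058  0.006]
 [ 0.533 -0.105  0.006]
 [ 0.654 -0.109  0.006]
 [ 0.659  0.06   0.006]
 [ 0.598  0.011  0.006]]
[[ 0.528  0.054  0.006]
 [ 0.529 -0.105  0.006]
 [ 0.661 -0.112  0.006]
 [ 0.67   0.051  0.006]
 [ 0.599  0.01   0.006]]
sq [[0.441 0.249 0.015]
 [0.532 0.259 0.015]
 [0.452 0.302 0.015]
 [0.432 0.196 0.015]]
[[0.445 0.248 0.015]
 [0.552 0.266 0.015]]
scr [ 0.545 -0.3    0.163]
```

View pics/crop1.png

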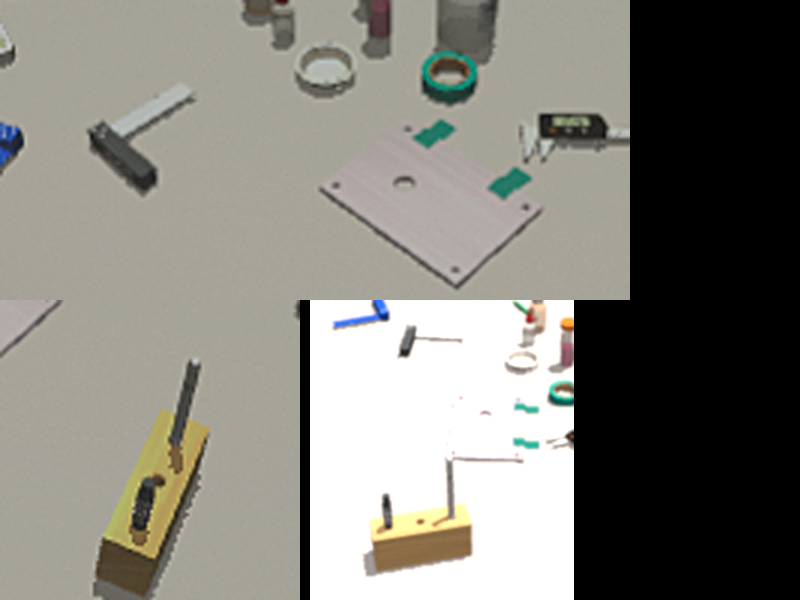

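The crops confirm it: the square's blade leaves at its far-left (+y) end and points +x. The scriber is in the far bore. Next I move towards the square for close views.

Call:
play_rows(
  motion=[
    {"x": 1,"y": 0.91},
    {"x": 1,"y": 0.91},
    {"x": 1,"y": 0.91},
    {"x": 1,"y": 0.91},
    {"x": 1,"y": 0.91},
    {"x": 1,"y": 0.91},
    {"x": 1,"y": 0.91},
    {"x": 1,"y": 0.91},
    {"x": 1,"y": 0.91},
    {"x": 1,"y": 0.91},
    {"x": 1,"y": 0.91},
    {"x": 1,"y": 0.91},
    {"x": 1,"y": 0.91},
    {"x": 1,"y": 0.91},
    {"x": 1,"y": 0.91},
    {"rz": 1},
    {"rz": 1},
    {"rz": 1},
    {"rz": 1},
    {"rz": 1},
  ],
)

```text
$.motion[0]: bad value
```

Call:
play_rows(
  motion=[
    {"rz": 1},
    {"rz": 1},
    {"rz": 1},
    {"rz": 1},
    {"rz": 1},
    {"rz": 1},
    {"rz": 1},
    {"rz": 1},
    {"rz": 1},
    {"rz": 1},
    {"rz": 1},
    {"rz": 1},
    {"rz": 1},
    {"rz": 1},
    {"rz": 1},
    {"rz": 0.5},
    {},
  ],
)

```text
$.motion[0]: bad value
```

Run:
```python
from h import *
import json
c=cams.get_calibration("wrist"); im=cams.snapshot("wrist")
print(c['position'],c['rotation'],ctrl.get_obs()['joint_pos'])
json.dump({k:np.array(v).tolist() for k,v in c.items()},open('pics/w1.json','w'))
cv2.imwrite('pics/w1.png',im)
```

```text
[0.27524632 0.61903924 0.384244  ] [-1.42471778e+01 -4.10671551e-02 -1.08376779e+02] [ 8.81281089e+01  2.05781969e+01  6.54251988e-01 -1.00614609e-02
 -7.01378167e+01 -1.65067730e+01]
```

View pics/w1.png

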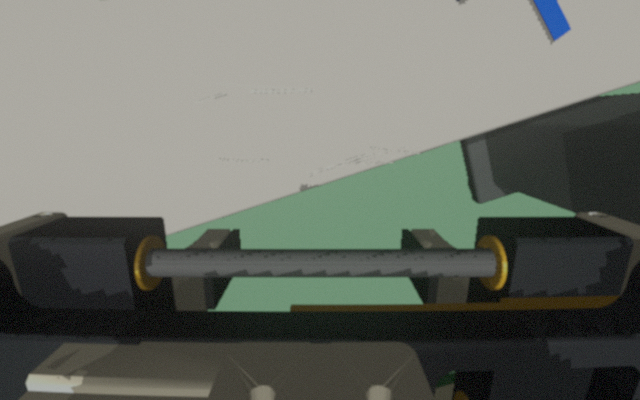

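Wrist view at the start: the gripper fills the lower half, so only the tool's +x side shows above row ~240. The rows were rejected, probably because each row needs all six numbers.

Call:
play_rows(
  motion=[
    {"x": 0.95,"y": 0.62,"z": -0.13,"rx": 0,"ry": 0,"rz": 1},
    {"x": 0.95,"y": 0.62,"z": -0.13,"rx": 0,"ry": 0,"rz": 0},
  ],
)

```text
clock: 0.45
tool_pos: [0.247, 0.5941, 0.2327]
orientation: [180.0, -0.0, -22.3]
force: [0.5, 0.1, 0.1]
opening: 0.0876
gripper_force: 0.0
```

Call:
play_rows(
  motion=[
    {"x": 0.99,"y": 0.54,"z": -0.12,"rx": 0,"ry": 0,"rz": 0},
    {"x": 0.99,"y": 0.54,"z": -0.12,"rx": 0,"ry": 0,"rz": 0},
    {"x": 0.99,"y": 0.54,"z": -0.12,"rx": 0,"ry": 0,"rz": 0},
    {"x": 0.99,"y": 0.54,"z": -0.12,"rx": 0,"ry": 0,"rz": 0},
    {"x": 0.99,"y": 0.54,"z": -0.12,"rx": 0,"ry": 0,"rz": 0},
    {"x": 0.99,"y": 0.54,"z": -0.12,"rx": 0,"ry": 0,"rz": 0},
    {"x": 0.99,"y": 0.54,"z": -0.12,"rx": 0,"ry": 0,"rz": 0},
    {"x": 0.99,"y": 0.54,"z": -0.12,"rx": 0,"ry": 0,"rz": 0},
    {"x": 0.99,"y": 0.54,"z": -0.12,"rx": 0,"ry": 0,"rz": 0},
    {"x": 0.99,"y": 0.54,"z": -0.12,"rx": 0,"ry": 0,"rz": 0},
    {"x": 0.99,"y": 0.54,"z": -0.12,"rx": 0,"ry": 0,"rz": 0},
    {"x": 0.99,"y": 0.54,"z": -0.12,"rx": 0,"ry": 0,"rz": 0},
    {"x": 0,"y": 0,"z": 0,"rx": 0,"ry": 0,"rz": 1},
    {"x": 0,"y": 0,"z": 0,"rx": 0,"ry": 0,"rz": 1},
    {"x": 0,"y": 0,"z": 0,"rx": 0,"ry": 0,"rz": 1},
    {"x": 0,"y": 0,"z": 0,"rx": 0,"ry": 0,"rz": 1},
    {"x": 0,"y": 0,"z": 0,"rx": 0,"ry": 0,"rz": 1},
    {"x": 0,"y": 0,"z": 0,"rx": 0,"ry": 0,"rz": 1},
    {"x": 0,"y": 0,"z": 0,"rx": 0,"ry": 0,"rz": 1},
    {"x": 0,"y": 0,"z": 0,"rx": 0,"ry": 0,"rz": 1},
  ],
)

```text
clock: 2.95
tool_pos: [0.4599, 0.331, 0.2692]
orientation: [-180.0, 0.0, -54.5]
force: [0.6, 1.0, -0.4]
opening: 0.0877
gripper_force: 0.0
```

Call:
play_rows(
  motion=[
    {"x": 0,"y": 0,"z": 0,"rx": 0,"ry": 0,"rz": 1},
    {"x": 0,"y": 0,"z": 0,"rx": 0,"ry": 0,"rz": 1},
    {"x": 0,"y": 0,"z": 0,"rx": 0,"ry": 0,"rz": 1},
    {"x": 0,"y": 0,"z": 0,"rx": 0,"ry": 0,"rz": 1},
    {"x": 0,"y": 0,"z": 0,"rx": 0,"ry": 0,"rz": 1},
    {"x": 0,"y": 0,"z": 0,"rx": 0,"ry": 0,"rz": 1},
    {"x": 0,"y": 0,"z": 0,"rx": 0,"ry": 0,"rz": 1},
    {"x": 0,"y": 0,"z": 0,"rx": 0,"ry": 0,"rz": 1},
    {"x": 0,"y": 0,"z": 0,"rx": 0,"ry": 0,"rz": 1},
    {"x": 0,"y": 0,"z": 0,"rx": 0,"ry": 0,"rz": 1},
    {"x": 0,"y": 0,"z": 0,"rx": 0,"ry": 0,"rz": 1},
    {"x": 0,"y": 0,"z": 0,"rx": 0,"ry": 0,"rz": 0.6},
  ],
)

```text
clock: 4.45
tool_pos: [0.4599, 0.331, 0.2692]
orientation: [-180.0, 0.0, -100.9]
force: [-0.2, 0.4, -0.4]
opening: 0.0879
gripper_force: 0.0
```

```bash
cat >> h.py <<'E'
import json
def shot(n,tag):
    c=cams.get_calibration(n); im=cams.snapshot(n)
    json.dump({k:np.array(v).tolist() for k,v in c.items()},open(f'pics/{tag}.json','w')); cv2.imwrite(f'pics/{tag}.png',im)
    return c,im
def load(tag): return json.load(open(f'pics/{tag}.json')),cv2.imread(f'pics/{tag}.png')
np.set_printoptions(precision=4,suppress=True)
E
python3 - <<'E'
from h import *
c,im=shot('wrist','w2'); o=ctrl.get_obs(); print(c['position'],o['joint_pos'],o['tool_pos'],o['orientation'])
E
```

```text
[0.4472 0.2656 0.4276] [ 55.5348   8.8956  -9.4441  -0.0035 -71.6496 -66.5235] [0.4598 0.331  0.2692] [-179.9988    0.0112 -100.9898]
```

View pics/w2.png

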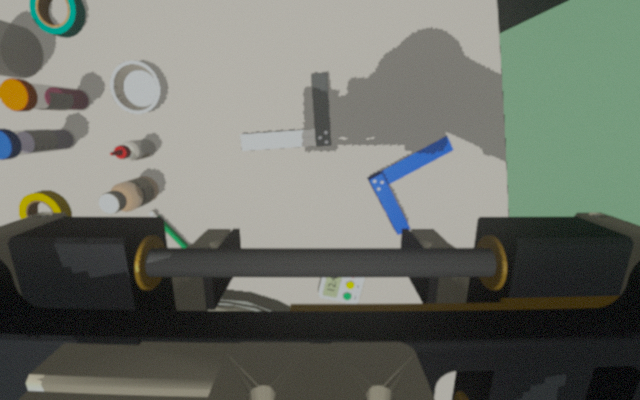

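The wrist view shows the square clearly: stock from (320,72) to (322,147), blade from (303,138) left to (241,142). The blue one is apart at (410,180). Now the measurements.

Run:
```python
from h import *
c,im=load('w2'); g=im.max(2).astype(int)
roi=np.zeros_like(g,np.uint8); roi[60:160,300:345]=1
m=((g<95)&(roi>0)).astype(np.uint8); m=cv2.morphologyEx(m,cv2.MORPH_CLOSE,np.ones((5,5)))
n,l,st,ce=cv2.connectedComponentsWithStats(m); k=1+st[1:,4].argmax(); print(st[k],g[65:75,320],g[100,300:345:2],g[140,235:310:5],g[100,270])
cn=cv2.findContours((l==k).astype(np.uint8),0,1)[0][0]; r=cv2.minAreaRect(cn); b=cv2.boxPoints(r); print(r)
P=plane(c,b,.022)[:,:2]; print('stock top corners',P)
rw=cv2.minAreaRect((plane(c,cn.reshape(-1,2),.022)[:,:2]*1000).astype(np.float32)); print('world',rw)
bl=((g>195)).astype(np.uint8); bl[:,:232]=0; bl[:,305:]=0; bl[:120]=0; bl[160:]=0
n,l,st,ce=cv2.connectedComponentsWithStats(bl); k=1+st[1:,4].argmax(); print(st[k])
cn=cv2.findContours((l==k).astype(np.uint8),0,1)[0][0]
print('blade',cv2.minAreaRect((plane(c,cn.reshape(-1,2),.0095)[:,:2]*1000).astype(np.float32)))
cr=cv2.resize(im[50:170,220:360],(700,600),interpolation=cv2.INTER_CUBIC)
```

```text
[312  87  19  59 864] [178 177 177 179 178 175 174 155 120 105] [180 176 140 124 126 123 112  74  76  74  78  74  77  77  94 121 124 121
 122 120 123 125 123] [178 178 186 187 186 186 185 187 184 185 186 185 187 185 150] 179
((321.3502197265625, 115.90354919433594), (58.85006332397461, 15.67435073852539), 85.91438293457031)
stock top corners [[0.4505 0.2235]
 [0.4312 0.2258]
 [0.4391 0.298 ]
 [0.4593 0.2956]]
world ((445.1475524902344, 260.713623046875), (72.64749145507812, 19.687246322631836), 83.0415267944336)Traceback (most recent call last):
  File "<stdin>", line 10, in <module>
ValueError: attempt to get argmax of an empty sequence
```

Run:
```python
from h import *
c,im=load('w2'); g=im.max(2).astype(int)
print(g[68:156:2,320]); print(g[80,300:345]);print(g[100,300:345]);print(g[115,300:345]);print(g[125:160,270]);print(g[125:160,300])
print(proj(c,[[.442,.25,0],[.442,.25,.022]]))
```

```text
[179 175 155 105 107 104 103 101 106 103 103  86  71  76  76  78  78  77
  77  75  76  71  75  76  76  74  77  74  78  72  77  73  79  76 117 126
  84  75  75 104 124 131 171 178]
[176 175 178 179 180 177 177 178 179 176 164 135 110 107 106 103 106 104
 105 107 103 101 107 104 104 103 102 105 122 134 156 171 175 176 179 176
 176 177 179 176 177 176 177 176 178]
[180 176 176 165 140 128 124 126 126 129 123 123 112  92  74  76  76  73
  74  73  78  80  74  75  77  73  77  75  94 112 121 126 124 127 121 126
 122 122 120 125 123 125 125 123 123]
[180 177 176 165 141 127 123 125 125 125 126 126 119 110  88  76  74  75
  75  76  75  75  68  72  76  74  74  78  87 100 118 124 127 126 127 124
 122 128 127 122 123 122 123 123 127]
[180 180 179 179 169 148 147 164 181 185 186 186 185 187 184 187 186 184
 186 185 186 186 184 182 177 178 177 178 178 179 178 179 176 180 180]
[180 178 174 167 159 170 181 185 186 185 183 186 183 186 185 185 184 183
 183 184 183 179 174 177 180 178 179 176 179 177 178 178 180 178 177]
[[322.0605 108.1176]
 [322.1482 107.4296]]
```

```bash
cat >> h.py <<'E'
def cross(p,t):  # first subpixel crossing of level t in 1-D profile
    p=np.asarray(p,float); i=np.where((p[:-1]-t)*(p[1:]-t)<=0)[0]
    return None if len(i)==0 else i[0]+(p[i[0]]-t)/(p[i[0]]-p[i[0]+1]+1e-9)
def linedir(P):
    P=np.asarray(P)[:,:2].astype(np.float32); vx,vy,x,y=cv2.fitLine(P,cv2.DIST_HUBER,0,.0005,.01).ravel(); return np.array([vx,vy]),np.array([x,y])
E
python3 - <<'E'
from h import *
c,im=load('w2'); g=im.max(2).astype(float)
L=[];Rr=[]
for r in range(94,132):
    x=320+0.0;a=320-cross(g[r,320:300:-1],98); b=320+cross(g[r,320:340],98); L.append((a,r));Rr.append((b,r))
for nm,e in(('+x',L),('-x',Rr)):
    d,p=linedir(plane(c,e,.022)); 
    if d[1]<0:d=-d
    print(nm,'yaw',np.degrees(np.arctan2(-d[0],d[1])),p, 'x at y=.25',p[0]+d[0]/d[1]*(.25-p[1]))
rows=[80+cross(g[80:60:-1,q],140)*-1 for q in range(314,328)]; rows2=[142+cross(g[142:156,q],98) for q in range(316,326)]
print('ends',plane(c,[(320,np.median(rows)),(322,np.median(rows2))],.022))
T=[];B=[]
for q in range(246,298):
    r=134;T.append((q,140-(cross(g[140:120:-1,q],178)))); B.append((q,145+cross(g[145:160,q],181)))
for nm,e in(('in',T),('out',B)):
    d,p=linedir(plane(c,e,.0095)); d=d if d[0]>0 else -d; print(nm,'yaw',np.degrees(np.arctan2(d[1],d[0])),p)
print('tip',plane(c,[(236+cross(g[r,236:250],182),r) for r in(136,140,144)],.0095))
E
```

```text
+x yaw -6.5879126 [0.4539 0.2516] x at y=.25 0.45372847
-x yaw -6.905735 [0.4357 0.2647] x at y=.25 0.43391877Traceback (most recent call last):
  File "<stdin>", line 10, in <module>
TypeError: unsupported operand type(s) for +: 'int' and 'NoneType'
```

Run:
```python
from h import *
c,im=load('w2'); g=im.max(2).astype(float)
print('ends',plane(c,[(320,72.4),(322,146.7)],.022))
T=[];B=[]
for q in range(250,296,2):
    t=cross(g[140:122:-1,q],175); b=cross(g[144:158,q],181)
    if t and b: T.append((q,140-t)); B.append((q,144+b))
for nm,e in(('in',T),('out',B)):
    d,p=linedir(plane(c,e,.0095)); d=d if d[0]>0 else -d; print(nm,'yaw',np.degrees(np.arctan2(d[1],d[0])),p)
print([g[r,232:248] for r in (136,142)])
# heights: side/scene triangulation of stock ends
for t,roi in(('scene0',(205,240,215,248)),('side0',(180,204,276,296))):
    g2=cv2.imread(f'pics/{t}.png').max(2); y0,y1,x0,x1=roi
    m=(g2[y0:y1,x0:x1]<70).astype(np.uint8); M=cv2.moments(m,True); print(t,M['m00'],M['m10']/M['m00']+x0,M['m01']/M['m00']+y0, cv2.boundingRect(m))
```

```text
ends [[0.4368 0.2085 0.022 ]
 [0.4514 0.2983 0.022 ]]
in yaw -7.1720567 [0.5108 0.2687]
out yaw -7.467672 [0.5236 0.2873]
[array([179., 180., 177., 177., 179., 180., 177., 178., 181., 184., 184.,
       185., 186., 186., 184., 185.]), array([178., 180., 179., 179., 180., 179., 177., 177., 177., 179., 187.,
       187., 185., 185., 186., 185.])]
scene0 264.0 231.3181818181818 221.4659090909091 (4, 1, 29, 29)
side0 37.0 284.86486486486484 196.21621621621622 (5, 7, 8, 15)
```

Call:
play_rows(
  motion=[
    {"x": 0,"y": 0,"z": 0,"rx": 0,"ry": 0,"rz": -1},
    {"x": 0.71,"y": 0.05,"z": 1,"rx": 0,"ry": 0,"rz": 0},
    {"x": 0.71,"y": 0.05,"z": 1,"rx": 0,"ry": 0,"rz": 0},
    {"x": 0.71,"y": 0.05,"z": 1,"rx": 0,"ry": 0,"rz": 0},
    {"x": 0.71,"y": 0.05,"z": 1,"rx": 0,"ry": 0,"rz": 0},
    {"x": 0.71,"y": 0.05,"z": 1,"rx": 0,"ry": 0,"rz": 0},
    {"x": 0,"y": 0,"z": 1,"rx": 0,"ry": 0,"rz": 0},
    {"x": 0,"y": 0,"z": 1,"rx": 0,"ry": 0,"rz": 0},
    {"x": 0,"y": 0,"z": 1,"rx": 0,"ry": 0,"rz": 0},
    {"x": 0,"y": 0,"z": 1,"rx": 0,"ry": 0,"rz": 0},
    {"x": 0,"y": 0,"z": 0.6,"rx": 0,"ry": 0,"rz": 0},
    {"x": 0,"y": 0,"z": 0,"rx": 0,"ry": 0,"rz": 0},
  ],
)

```text
clock: 6.0
tool_pos: [0.4426, 0.2439, 0.0284]
orientation: [179.9, -0.1, -96.8]
force: [0.3, -0.3, 0.7]
opening: 0.0878
gripper_force: 0.0
```

Run:
```python
from h import *
c,im=shot('wrist','w3'); o=ctrl.get_obs(); print(o['tool_pos'],o['orientation'],o['force'])
cs,s=shot('side','s3')
# two-view height check of stock's top: -y end corner region seen in w2 (z-plane) vs scene0
cc,_=load('w2'); C=cams.get_calibration('scene')
for z in (0,.022): print(proj(C,plane(cc,[(320,72.4),(322,146.7)],z)))
sc=cv2.imread('pics/scene0.png').max(2); print(sc[200:245:1,240]);
```

```text
[0.443  0.2444 0.0292] [179.9954  -0.0275 -96.7649] [-0.6571 -0.2416  0.6962]
[[240.5172 232.0597]
 [222.8587 214.7119]]
[[239.0104 226.5321]
 [222.1188 210.0759]]
[112 112 111 115 124 122 122 123 122  94  49  72 101 114 113 111 111 110
 110 112 112 113 115 111  84  55  39  23  24  25  23  37  72 105 117 113
 112 111 111 112 111 111 112 111 111]
```

Call:
play_rows(
  motion=[
    {"x": 0,"y": 0,"z": 0.72,"rx": 0,"ry": 0,"rz": 0},
    {"x": 0,"y": 0,"z": 0,"rx": 0,"ry": 0,"rz": 0},
  ],
)

```text
clock: 6.35
tool_pos: [0.4427, 0.2445, 0.0112]
orientation: [180.0, -0.0, -96.8]
force: [0.0, 0.2, -0.4]
opening: 0.0878
gripper_force: 0.0
```

Call:
play_rows(
  motion=[
    {"x": 0,"y": 0,"z": 0,"rx": 0,"ry": 0,"rz": 0},
    {"x": 0,"y": 0,"z": 0,"rx": 0,"ry": 0,"rz": 0},
    {"x": 0,"y": 0,"z": 0,"rx": 0,"ry": 0,"rz": 0},
    {"x": 0,"y": 0,"z": 0,"rx": 0,"ry": 0,"rz": 0},
    {"x": 0,"y": 0,"z": 0,"rx": 0,"ry": 0,"rz": 0},
  ],
  fingers=-1,
)

```text
clock: 6.98
tool_pos: [0.4428, 0.2447, 0.0111]
orientation: [-180.0, 0.0, -96.8]
force: [0.4, 0.4, -0.4]
opening: 0.0426
gripper_force: 0.0
```

Call:
play_rows(
  motion=[
    {"x": 0,"y": 0,"z": 0,"rx": 0,"ry": 0,"rz": 0},
    {"x": 0,"y": 0,"z": 0,"rx": 0,"ry": 0,"rz": 0},
    {"x": 0,"y": 0,"z": 0,"rx": 0,"ry": 0,"rz": 0},
    {"x": 0,"y": 0,"z": 0,"rx": 0,"ry": 0,"rz": 0},
    {"x": 0,"y": 0,"z": 0,"rx": 0,"ry": 0,"rz": 0},
  ],
)

```text
clock: 7.6
tool_pos: [0.4429, 0.2447, 0.011]
orientation: [-180.0, -0.0, -96.8]
force: [0.9, -0.3, -0.3]
opening: 0.0194
gripper_force: 30.0
```

Call:
play_rows(
  motion=[
    {"x": 0,"y": 0,"z": -1,"rx": 0,"ry": 0,"rz": 0},
    {"x": 0,"y": 0,"z": -1,"rx": 0,"ry": 0,"rz": 0},
    {"x": 0.94,"y": -0.55,"z": -1,"rx": 0,"ry": 0,"rz": 0},
    {"x": 0.94,"y": -0.55,"z": -1,"rx": 0,"ry": 0,"rz": 0},
    {"x": 0.94,"y": -0.55,"z": -1,"rx": 0,"ry": 0,"rz": 0},
    {"x": 0.94,"y": -0.55,"z": -1,"rx": 0,"ry": 0,"rz": 0},
    {"x": 0.94,"y": -0.55,"z": -1,"rx": 0,"ry": 0,"rz": 0},
    {"x": 0.94,"y": -0.55,"z": -1,"rx": 0,"ry": 0,"rz": 0},
    {"x": 0.94,"y": -0.55,"z": -1,"rx": 0,"ry": 0,"rz": 0},
    {"x": 0,"y": 0,"z": 0,"rx": 0,"ry": 0,"rz": -1},
    {"x": 0,"y": 0,"z": 0,"rx": 0,"ry": 0,"rz": -0.7},
    {"x": 0,"y": 0,"z": 0,"rx": 0,"ry": 0,"rz": 0},
  ],
)

```text
clock: 9.1
tool_pos: [0.5184, 0.0698, 0.2354]
orientation: [179.9, -0.0, -90.0]
force: [0.8, -0.0, -3.6]
opening: 0.0196
gripper_force: 30.0
```

Run:
```python
from h import *
c,im=shot('wrist','w4'); o=ctrl.get_obs(); print(o['tool_pos'],o['orientation'],c['position'])
```

```text
[0.5185 0.0698 0.2355] [179.9336  -0.0124 -90.0559] [0.5184 0.0032 0.3939]
```

View pics/w4.png

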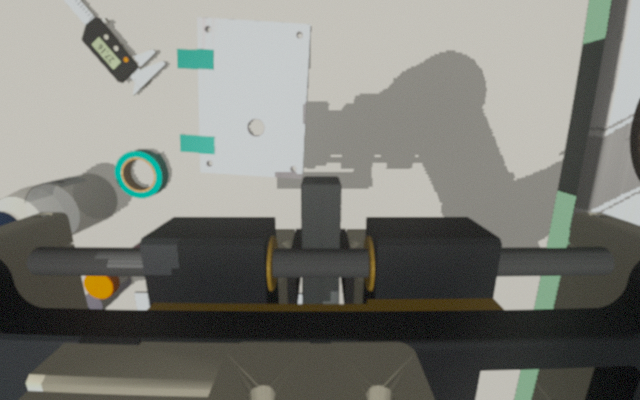

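Wrist view: plate with front edge on the right from ~(310,25) to (304,177), relief hole at (257,127), corner holes at about (208,29), (299,34), (296,171) and (209,163). The held stock's end is at (321,179).

```bash
cat > m.py <<'E'
from h import *
def blob(g,u,v,w,thr):
    u,v=int(u),int(v);p=g[v-w:v+w+1,u-w:u+w+1].astype(float)
    wt=np.clip(thr-p,0,None); yy,xx=np.mgrid[:2*w+1,:2*w+1]; return u-w+(wt*xx).sum()/wt.sum(), v-w+(wt*yy).sum()/wt.sum(),p.min()
E
python3 - <<'E'
from m import *
c,im=load('w4'); g=cv2.cvtColor(im,cv2.COLOR_BGR2GRAY)
print(g[127,240:320:2]); print(g[60,290:325]); print(g[127,247:268]);print(g[29,200:216]);print(g[171,288:304]); print(g[100,186:206])
H=[blob(g,*p,6,g[p[1]-8:p[1]+9,p[0]-8:p[0]+9].max()-25)[:2] for p in((208,29),(299,34),(209,163),(296,170))]
print(H); P=plane(c,H,.006); print(P, P.mean(0)); 
print('yaws',[np.degrees(np.arctan2(-(P[a]-P[b])[0],(P[a]-P[b])[1])) for a,b in((2,0),(3,1))], np.degrees(np.arctan2((P[0]-P[1])[1],(P[0]-P[1])[0])))
E
```

```text
[202 202 201 195 153 186 195 192 194 193 194 194 193 201 202 200 202 202
 201 200 201 201 203 201 202 201 201 201 203 201 200 200 186 140 139 140
 139 140 140 140]
[201 202 202 202 201 200 201 201 201 202 201 201 203 202 203 203 201 193
 174 155 164 186 193 194 194 195 195 192 193 195 194 193 195 194 195]
[170 153 172 186 190 195 195 192 195 194 195 193 196 194 195 194 191 193
 197 201 202]
[199 200 198 191 168 136 116 133 168 185 193 194 197 198 199 201]
[191 188 176 160 146 147 163 179 194 199 201 201 200 193 178 167]
[193 195 194 194 193 194 194 193 192 196 195 196 197 201 201 201 200 203
 200 200]
[(np.float64(206.42447916666666), np.float64(28.296875)), (np.float64(298.06349206349205), np.float64(33.301587301587304)), (np.float64(207.91484184914842), np.float64(163.35766423357666)), (np.float64(294.51161369193153), np.float64(173.34596577017115))]
[[ 0.6492 -0.1014  0.006 ]
 [ 0.5436 -0.0952  0.006 ]
 [ 0.6602  0.055   0.006 ]
 [ 0.5508  0.0679  0.006 ]] [ 0.6009 -0.0184  0.006 ]
yaws [np.float64(-4.01037610497038), np.float64(-2.5219024338457285)] -3.385304318447459
```

Run:
```python
from m import *
c,im=load('w4'); g=cv2.cvtColor(im,cv2.COLOR_BGR2GRAY); gb=cv2.blur(g,(3,3)).astype(float)
m=(gb<198).astype(np.uint8)[112:144,240:275]
n,l,st,ce=cv2.connectedComponentsWithStats(m); k=1+st[1:,4].argmax(); cn=cv2.findContours((l==k).astype(np.uint8),0,1)[0][0]
e=cv2.fitEllipse(cn); print(st[k],e, ce[k]); uv=(e[0][0]+240,e[0][1]+112); hole=plane(c,[uv],.006)[0]; print('hole',uv,hole)
F=[]
for r in list(range(42,95))+list(range(104,160)):
    t=cross(g[r,290:320],182 if r<97 else 172)
    if t: F.append((290+t,r))
W=plane(c,F,.006); d,p=linedir(W); d=d*np.sign(d[1]); yaw=np.arctan2(-d[0],d[1]); print('front yaw',np.degrees(yaw),p)
for s in (W[:50],W[55:]): dd,pp=linedir(s); print(np.degrees(np.arctan2(-dd[0]/dd[1],1)),pp)
nrm=np.array([np.cos(yaw),np.sin(yaw)]); print('hole dist',(hole[:2]-p)@nrm)
# back edge (left), levels 196.. and ends
Bk=[]
for r in list(range(80,130)):
    t=cross(gb[r,188:215],198)
    if t: Bk.append((188+t,r))
d2,p2=linedir(plane(c,Bk,.006)); print('back',np.degrees(np.arctan2(-d2[0]/d2[1],1)),(p2-p)@nrm)
E=[]
for q in range(230,290,3):
    a=cross(gb[40:5:-1,q],198.); b=cross(gb[150:190,q],196.)
    E.append((q,40-a if a else 0,150+b if b else 0))
print(np.array(E)[::3])
a=np.array(E); 
for i in(1,2):
    k=a[:,i]>0; dd,pp=linedir(plane(c,a[k][:,[0,i]],.006)); t=np.array([-nrm[1],nrm[0]]); print('end yaw',np.degrees(np.arctan(dd[1]/dd[0])),'along',(pp-hole[:2])@t)
# stock in hand
o=im.max(2).astype(float); print(o[195,290:350:2]); print(o[170:190,320])
```

```text
[  6   5  19  21 311] ((14.987065315246582, 15.321391105651855), (18.313400268554688, 19.751976013183594), 161.8480224609375) [14.9839 15.3215]
hole (254.98706531524658, 127.32139110565186) [0.5982 0.0108 0.006 ]
front yaw -3.5895286 [ 0.5352 -0.0262]
-3.5013301 [ 0.5332 -0.059 ]
-0.15601267 [0.5391 0.0161]
hole dist 0.060501853145228816
back -4.015363 0.12969796
[[230.      20.     175.    ]
 [239.      19.5    175.3333]
 [248.      20.     176.    ]
 [257.      22.     176.    ]
 [266.      21.     176.6667]
 [275.      21.6667 170.375 ]
 [284.      22.6667 170.0833]]
end yaw -3.582893 along -0.11977315661701432
end yaw 6.2667284 along 0.05889378027797549
[196. 192. 193. 196. 195. 173.  83.  83.  81.  81.  86.  80.  78.  79.
  80.  80.  82.  82.  81.  81.  81.  79.  80.  78.  77. 116. 186. 195.
 193. 195.]
[191. 182. 156. 139. 139. 127. 101.  71.  61.  59.  60.  58.  59.  65.
  69.  78.  78.  84.  80.  82.]
```

Run:
```python
from m import *
c,im=load('w4')
for y in (.032,.0336,.035): print(proj(c,[[.5185,y,.2465],[.5185,y,.2245]]))
g=im.max(2).astype(float)
print([ (r,300-0+cross(g[r,300:315],130),330+cross(g[r,330:350],130)) for r in (185,195,205)])
print(plane(c,[(302.6,195),(340.5,195)],.2465))
```

```text
[[319.798  181.8834]
 [319.8274 174.2648]]
[[319.8003 185.1157]
 [319.8293 177.112 ]]
[[319.8022 187.9302]
 [319.831  179.5929]]Traceback (most recent call last):
  File "<stdin>", line 5, in <module>
TypeError: unsupported operand type(s) for +: 'int' and 'NoneType'
```

Call:
play_rows(
  motion=[
    {"x": 0,"y": 0,"z": 0,"rx": 0,"ry": 0,"rz": 0.9},
    {"x": 0.86,"y": -0.07,"z": 0.9,"rx": 0,"ry": 0,"rz": 0},
    {"x": 0.86,"y": -0.07,"z": 0.9,"rx": 0,"ry": 0,"rz": 0},
    {"x": 0.86,"y": -0.07,"z": 0.9,"rx": 0,"ry": 0,"rz": 0},
    {"x": 0.86,"y": -0.07,"z": 0.9,"rx": 0,"ry": 0,"rz": 0},
    {"x": 0.86,"y": -0.07,"z": 0.9,"rx": 0,"ry": 0,"rz": 0},
    {"x": 0,"y": 0,"z": 1,"rx": 0,"ry": 0,"rz": 0},
    {"x": 0,"y": 0,"z": 1,"rx": 0,"ry": 0,"rz": 0},
    {"x": 0,"y": 0,"z": 1,"rx": 0,"ry": 0,"rz": 0},
    {"x": 0,"y": 0,"z": 0.6,"rx": 0,"ry": 0,"rz": 0},
    {"x": 0,"y": 0,"z": 0,"rx": 0,"ry": 0,"rz": 0},
  ],
)

```text
clock: 10.52
tool_pos: [0.5203, -0.0379, 0.0326]
orientation: [179.9, -0.0, -93.6]
force: [0.3, 0.9, -2.5]
opening: 0.0198
gripper_force: 30.0
```

Call:
play_rows(
  motion=[
    {"x": 0,"y": 0,"z": 0.5,"rx": 0,"ry": 0,"rz": 0},
    {"x": 0,"y": 0,"z": 0.25,"rx": 0,"ry": 0,"rz": 0},
    {"x": 0,"y": 0,"z": 0.08,"rx": 0,"ry": 0,"rz": 0},
    {"x": 0,"y": 0,"z": 0,"rx": 0,"ry": 0,"rz": 0},
  ],
)

```text
clock: 11.02
tool_pos: [0.521, -0.0378, 0.0129]
orientation: [-180.0, -0.0, -93.6]
force: [-0.1, 0.1, -3.0]
opening: 0.0198
gripper_force: 30.0
```

Call:
play_rows(
  motion=[
    {"x": 0,"y": 0,"z": 0.06,"rx": 0,"ry": 0,"rz": 0},
    {"x": 0,"y": 0,"z": 0,"rx": 0,"ry": 0,"rz": 0},
  ],
)

```text
clock: 11.28
tool_pos: [0.5211, -0.0379, 0.0114]
orientation: [-180.0, 0.0, -93.6]
force: [-0.6, 0.4, -3.5]
opening: 0.0196
gripper_force: 30.0
```

Nearly on the bench, so I release just above contact and rise straight up.

Call:
play_rows(
  motion=[
    {"x": 0,"y": 0,"z": 0.02,"rx": 0,"ry": 0,"rz": 0},
    {"x": 0,"y": 0,"z": 0,"rx": 0,"ry": 0,"rz": 0},
  ],
)

```text
clock: 11.52
tool_pos: [0.5211, -0.0378, 0.011]
orientation: [-180.0, 0.0, -93.6]
force: [0.7, -0.3, 0.4]
opening: 0.0195
gripper_force: 30.0
```

Call:
play_rows(
  motion=[
    {"x": 0,"y": 0,"z": 0,"rx": 0,"ry": 0,"rz": 0},
    {"x": 0,"y": 0,"z": 0,"rx": 0,"ry": 0,"rz": 0},
    {"x": 0,"y": 0,"z": 0,"rx": 0,"ry": 0,"rz": 0},
    {"x": 0,"y": 0,"z": -0.6,"rx": 0,"ry": 0,"rz": 0},
    {"x": 0,"y": 0,"z": -1,"rx": 0,"ry": 0,"rz": 0},
    {"x": 0,"y": 0,"z": -1,"rx": 0,"ry": 0,"rz": 0},
    {"x": -1,"y": 0,"z": -1,"rx": 0,"ry": 0,"rz": 0},
    {"x": -1,"y": 0,"z": -1,"rx": 0,"ry": 0,"rz": 0},
    {"x": -1,"y": 0,"z": -1,"rx": 0,"ry": 0,"rz": 0},
    {"x": -1,"y": 0,"z": -1,"rx": 0,"ry": 0,"rz": 0},
    {"x": -1,"y": 0,"z": -1,"rx": 0,"ry": 0,"rz": 0},
    {"x": 0,"y": 0,"z": 0,"rx": 0,"ry": 0,"rz": 0},
  ],
  fingers=-0.3,
)

```text
clock: 13.02
tool_pos: [0.5301, 0.0886, 0.204]
orientation: [-179.7, 0.1, -93.5]
force: [-0.4, -0.6, 0.2]
opening: 0.0307
gripper_force: 0.0
```

Run:
```python
from m import *
c,im=shot('wrist','w5'); o=ctrl.get_obs(); print(o['tool_pos'],o['orientation'],c['position'],o['joint_pos'])
cv2.imwrite('pics/w5c.png',cv2.resize(im[20:240,180:420],(655,600),interpolation=cv2.INTER_CUBIC))
```

```text
[0.5291 0.0877 0.2024] [-179.8714    0.0865  -93.5072] [0.5252 0.0218 0.3622] [ 30.3609   8.4379 -18.9707  -0.0002 -62.4364 -33.8681]
```

View pics/w5c.png

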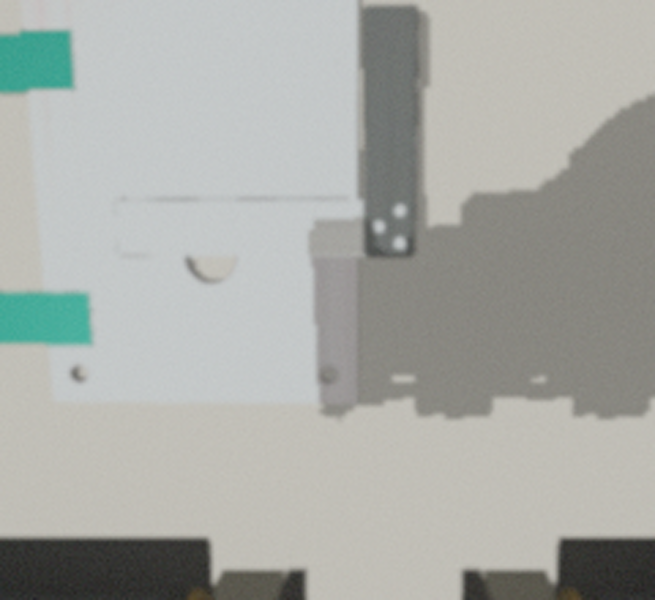

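The square is down with its blade across the plate. The outer edge cuts the relief hole through its middle (hole at crop (212,258), blade edge at row ~256), and the stock is almost against the edge. Next I measure the gap.

Call:
play_rows(
  motion=[
    {"x": 0.79,"y": 0.4,"z": 0.9,"rx": 0,"ry": 0,"rz": 0},
    {"x": 0.79,"y": 0.4,"z": 0.9,"rx": 0,"ry": 0,"rz": 0},
    {"x": 0.79,"y": 0.4,"z": 0.9,"rx": 0,"ry": 0,"rz": 0},
    {"x": 0.79,"y": 0.4,"z": 0.9,"rx": 0,"ry": 0,"rz": 0},
    {"x": 0.79,"y": 0.4,"z": 0.9,"rx": 0,"ry": 0,"rz": 0},
    {"x": 0.79,"y": 0.4,"z": 0.9,"rx": 0,"ry": 0,"rz": 0},
    {"x": 0,"y": 0,"z": 0.9,"rx": 0,"ry": 0,"rz": 0},
    {"x": 0,"y": 0,"z": 0.9,"rx": 0,"ry": 0,"rz": 0},
    {"x": 0,"y": 0,"z": 0.4,"rx": 0,"ry": 0,"rz": 0},
    {"x": 0,"y": 0,"z": 0,"rx": 0,"ry": 0,"rz": 0},
  ],
  fingers=-1,
)

```text
clock: 14.32
tool_pos: [0.4608, -0.0281, 0.0103]
orientation: [179.9, -0.0, -93.6]
force: [0.7, 0.6, -0.7]
opening: 0.0005
gripper_force: 0.0
```

Run:
```python
from m import *
c,im=load('w5'); g=cv2.cvtColor(im,cv2.COLOR_BGR2GRAY).astype(float)
print(g[56,300:345].astype(int)); print(g[120,300:345].astype(int)); print(g[85:120,250].astype(int))
S=[];N=[]
for r in range(28,85):
    t=cross(g[r,325:300:-1],130)
    if t: S.append((325-t,r))
for r in range(45,85):
    t=cross(g[r,300:318],192)
    if t: N.append((300+t,r))
d,p=linedir(plane(c,S,.022)); d*=np.sign(d[1]); print('stock face',np.degrees(np.arctan2(-d[0],d[1])),p)
d2,p2=linedir(plane(c,N,.006)); d2*=np.sign(d2[1]); print('edge',np.degrees(np.arctan2(-d2[0],d2[1])),p2, 'gap',(p2-p)@np.array([d[1],-d[0]]))
```

```text
[198 198 199 199 199 197 197 198 198 196 186 169 164 139 117 114 115 114
 118 116 114 117 112 112 115 115 116 114 114 115 112 110 111 125 144 167
 184 190 190 191 189 191 188 190 189]
[153 154 154 155 156 155 152 151 150 151 146 137 133 136 137 135 136 135
 136 135 136 137 135 133 135 137 135 137 136 136 136 134 137 134 136 134
 135 134 135 134 136 132 134 135 136]
[199 200 199 199 199 198 195 184 183 195 197 200 198 199 200 199 199 199
 200 199 199 199 200 200 201 200 199 198 192 178 156 139 130 129 138]
stock face -1.9524274 [ 0.5302 -0.0475]
edge -4.183557 [ 0.5352 -0.0371] gap 0.0046365215
```

Call:
play_rows(
  motion=[
    {"x": 0,"y": -0.5,"z": 0,"rx": 0,"ry": 0,"rz": 0},
    {"x": 0,"y": -0.4,"z": 0,"rx": 0,"ry": 0,"rz": 0},
    {"x": 0,"y": -0.1,"z": 0,"rx": 0,"ry": 0,"rz": 0},
    {"x": 0,"y": -0.08,"z": 0,"rx": 0,"ry": 0,"rz": 0},
    {"x": 0,"y": 0,"z": 0,"rx": 0,"ry": 0,"rz": 0},
  ],
)

```text
clock: 14.95
tool_pos: [0.4884, -0.0294, 0.0108]
orientation: [180.0, -0.0, -93.6]
force: [0.2, -0.6, -0.4]
opening: 0.0004
gripper_force: 0.0
```

Call:
play_rows(
  motion=[
    {"x": 0,"y": -0.08,"z": 0,"rx": 0,"ry": 0,"rz": 0},
    {"x": 0,"y": -0.08,"z": 0,"rx": 0,"ry": 0,"rz": 0},
    {"x": 0,"y": 0,"z": 0,"rx": 0,"ry": 0,"rz": 0},
  ],
)

```text
clock: 15.32
tool_pos: [0.4926, -0.0295, 0.0108]
orientation: [-180.0, 0.0, -93.6]
force: [0.5, 0.9, -0.6]
opening: 0.0005
gripper_force: 0.0
```

Call:
play_rows(
  motion=[
    {"x": 0,"y": -0.08,"z": 0,"rx": 0,"ry": 0,"rz": 0},
    {"x": 0,"y": -0.06,"z": 0,"rx": 0,"ry": 0,"rz": 0},
    {"x": 0,"y": 0,"z": 0,"rx": 0,"ry": 0,"rz": 0},
  ],
)

```text
clock: 15.7
tool_pos: [0.4959, -0.0298, 0.0107]
orientation: [180.0, -0.0, -93.6]
force: [-0.8, -0.5, -0.2]
opening: 0.0002
gripper_force: 0.3
```

Call:
play_rows(
  motion=[
    {"x": 0,"y": -0.06,"z": 0,"rx": 0,"ry": 0,"rz": 0},
    {"x": 0,"y": -0.04,"z": 0,"rx": 0,"ry": 0,"rz": 0},
  ],
)

```text
clock: 15.95
tool_pos: [0.4978, -0.0301, 0.0107]
orientation: [179.9, -0.0, -93.6]
force: [-4.0, 0.1, 3.3]
opening: 0.0006
gripper_force: 1.6
```

Call:
play_rows(
  motion=[
    {"x": 0,"y": -0.03,"z": 0,"rx": 0,"ry": 0,"rz": 0},
    {"x": 0,"y": 0,"z": 0,"rx": 0,"ry": 0,"rz": 0},
  ],
)

```text
clock: 16.2
tool_pos: [0.4988, -0.0301, 0.0107]
orientation: [180.0, -0.0, -93.6]
force: [-4.3, 0.5, 2.4]
opening: 0.0006
gripper_force: 2.0
```

Still sliding: the position advanced at a steady ~4 N.

Call:
play_rows(
  motion=[
    {"x": 0,"y": -0.03,"z": 0,"rx": 0,"ry": 0,"rz": 0},
    {"x": 0,"y": -0.03,"z": 0,"rx": 0,"ry": 0,"rz": 0},
  ],
)

```text
clock: 16.45
tool_pos: [0.4989, -0.0302, 0.0105]
orientation: [179.8, -0.0, -93.6]
force: [-9.7, 4.8, 7.5]
opening: 0.0006
gripper_force: 5.3
```

Call:
play_rows(
  motion=[
    {"x": 0,"y": 0,"z": 0,"rx": 0,"ry": 0,"rz": 0},
    {"x": 0,"y": 0.5,"z": 0,"rx": 0,"ry": 0,"rz": 0},
    {"x": 0,"y": 0.8,"z": 0,"rx": 0,"ry": 0,"rz": 0},
    {"x": -1,"y": -0.5,"z": -1,"rx": 0,"ry": 0,"rz": 0},
    {"x": -1,"y": -0.5,"z": -1,"rx": 0,"ry": 0,"rz": 0},
    {"x": -1,"y": -0.5,"z": -1,"rx": 0,"ry": 0,"rz": 0},
    {"x": -1,"y": -0.5,"z": -1,"rx": 0,"ry": 0,"rz": 0},
    {"x": -0.6,"y": -0.5,"z": -1,"rx": 0,"ry": 0,"rz": 0},
    {"x": 0,"y": -0.5,"z": -1,"rx": 0,"ry": 0,"rz": 0},
    {"x": 0,"y": 0,"z": 0,"rx": 0,"ry": 0,"rz": 0},
    {"x": 0,"y": 0,"z": 0,"rx": 0,"ry": 0,"rz": 0},
  ],
)

```text
clock: 17.82
tool_pos: [0.5499, 0.082, 0.1604]
orientation: [-180.0, 0.0, -93.6]
force: [-1.4, -0.9, -1.0]
opening: 0.0002
gripper_force: 0.0
```

Run:
```python
from m import *
c,im=shot('wrist','w6'); o=ctrl.get_obs(); print(o['tool_pos'],o['orientation'],c['position'])
cv2.imwrite('pics/w6c.png',cv2.resize(im[0:240,190:400],(525,600),interpolation=cv2.INTER_CUBIC))
```

```text
[0.5496 0.0818 0.1601] [179.9657  -0.0066 -93.5965] [0.5455 0.0155 0.3187]
```

View pics/w6c.png

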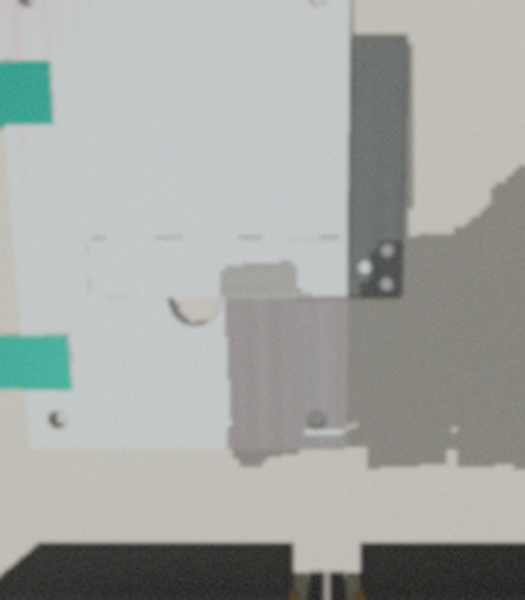

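The stock looks flush along the edge. The blade's outer edge (crop row ~297) cuts the hole (crop 168–222) at about its full diameter. Numeric check next.

Run:
```python
from m import *
c,im=load('w6'); g=cv2.cvtColor(im,cv2.COLOR_BGR2GRAY).astype(float)
S=[];N=[]
for r in range(20,100):
    t=cross(g[r,345:322:-1],140)
    if t: S.append((345-t,r))
for r in list(range(2,12))+list(range(140,170)):
    t=cross(g[r,322:340],192 if r<20 else 147)
    if t: N.append((322+t,r))
d,p=linedir(plane(c,S,.022)); d*=np.sign(d[1]); print('stock face',np.degrees(np.arctan2(-d[0],d[1])),p)
d2,p2=linedir(plane(c,N,.006)); d2*=np.sign(d2[1]); print('edge',np.degrees(np.arctan2(-d2[0],d2[1])),p2,'gap',(p2-p)@np.array([d[1],-d[0]]))
print(g[112:135,267].astype(int)); print(g[122,250:285].astype(int)); print([g[r,250:285].astype(int).min() for r in range(114,124)]); print(g[110:124,240].astype(int)); print(g[108:126,300].astype(int))
```

```text
stock face -3.941549 [ 0.5341 -0.0382]
edge -3.6268277 [ 0.5371 -0.0063] gap 0.0008055158
[199 197 199 197 199 199 198 193 192 189 190 192 191 190 191 188 174 160
 174 193 200 200 199]
[199 199 199 200 198 198 194 176 143 125 138 160 183 191 191 192 192 190
 192 191 190 192 192 192 190 189 188 187 188 183 166 152 147 151 150]
[np.int64(159), np.int64(158), np.int64(159), np.int64(162), np.int64(162), np.int64(156), np.int64(136), np.int64(131), np.int64(125), np.int64(128)]
[198 200 198 200 200 199 198 197 194 196 198 198 200 198]
[162 161 164 163 166 162 163 162 162 165 163 159 152 147 147 147 149 147]
```

Run:
```python
from m import *
c,im=load('w6'); g=cv2.cvtColor(im,cv2.COLOR_BGR2GRAY).astype(float)
for a,b in((18,26),(40,50),(60,70),(80,90),(92,96)): print(a,g[a:b,324:342].mean(0).astype(int))
for r in (6,): print(r,g[3:10,324:342].mean(0).astype(int))
# predicted columns of the fitted plate edge (z=.006) and flush stock top edge (z=.022)
y=np.radians(-3.6); t=np.array([-np.sin(y),np.cos(y)]); p0=np.array([.5371,-.0063])
for s in (-.085,-.06,-.03,0): 
    q=p0+t*s; print(proj(c,[[*q,.006],[*q,.022]]).ravel())
b=plane(c,[(267,118.7)],.0095)[0]; h=plane(c,[(267,130.7)],.006)[0]; l=plane(c,[(256.5,122)],.006)[0]; print(b,h,l,'edge->rim',h[1]-b[1])
```

```text
18 [198 198 197 197 193 174 135 112 111 114 112 112 113 113 113 112 111 112]
40 [198 197 198 198 193 173 131 110 112 113 113 113 114 113 114 112 112 112]
60 [198 197 198 196 185 157 120 110 113 114 114 113 114 114 115 114 113 111]
80 [198 197 198 195 178 144 113 111 114 114 115 115 115 114 113 113 112 111]
92 [188 192 195 194 180 144 115 112 114 115 114 115 114 115 114 112 111 112]
6 [198 198 198 198 195 185 168 170 184 189 189 190 190 189 190 190 189 189]
[328.2511  -0.0736 328.703   -7.0642]
[328.1074  29.586  328.5442  24.3875]
[327.9341  63.9678 328.3523  60.7933]
[327.7611  96.9998 328.1607  95.7021]
[0.5973 0.0103 0.0095] [0.599  0.0218 0.006 ] [0.6085 0.0127 0.006 ] edge->rim 0.011452842671767653
```

Run:
```python
from m import *
from scipy.optimize import least_squares
c,im=load('w6'); g=cv2.cvtColor(im,cv2.COLOR_BGR2GRAY).astype(float)
o=np.array([267.5,119.]); pts=[]
for a in np.radians(range(15,166,10)):
    rr=np.arange(16,5,-.25); u=o+np.c_[np.cos(a)*rr,np.sin(a)*rr]
    pr=cv2.remap(g.astype(np.float32),u[:,0].astype(np.float32).reshape(1,-1),u[:,1].astype(np.float32).reshape(1,-1),cv2.INTER_LINEAR)[0]
    t=cross(pr,(199+pr.min())/2 if pr.min()<170 else 195)
    if t is not None and pr[0]>195: pts.append(u[0]+(u[-1]-u[0])*t/(len(rr)-1))
P=plane(c,pts,.006)[:,:2]*1000
f=least_squares(lambda q:np.hypot(*(P-q).T)-10,[598,11],loss='soft_l1'); print(len(P),f.x,np.round(f.fun,2))
f=least_squares(lambda q:np.hypot(*(P-q[:2]).T)-q[2],[598,11,10]); print(f.x)
```

```text
12 [597.4966  11.5222] [ 1.23 -0.13 -0.19 -0.26 -0.01 -0.14 -0.05 -0.02  0.06  0.06  0.06  0.29]
[596.6687  10.0717  11.4523]
```

Numeric check: the stock is flush to about 0.2 mm and the blade edge is within ~1 mm of the hole centre. Now on to the scriber.

Call:
play_rows(
  motion=[
    {"x": 0.99,"y": 0,"z": -0.44,"rx": 0,"ry": 0,"rz": 0},
    {"x": 0.99,"y": 0,"z": -0.44,"rx": 0,"ry": 0,"rz": 0},
    {"x": 0.99,"y": 0,"z": -0.44,"rx": 0,"ry": 0,"rz": 0},
    {"x": 0.99,"y": 0,"z": -0.44,"rx": 0,"ry": 0,"rz": 0},
    {"x": 0.99,"y": 0,"z": -0.44,"rx": 0,"ry": 0,"rz": 0},
    {"x": 0.99,"y": 0,"z": -0.44,"rx": 0,"ry": 0,"rz": 0},
    {"x": 0.99,"y": 0,"z": -0.44,"rx": 0,"ry": 0,"rz": 0},
    {"x": 0.99,"y": 0,"z": -0.44,"rx": 0,"ry": 0,"rz": 0},
    {"x": 0.99,"y": 0,"z": -0.44,"rx": 0,"ry": 0,"rz": 0},
    {"x": 0.99,"y": 0,"z": -0.44,"rx": 0,"ry": 0,"rz": 0},
    {"x": 0.99,"y": 0,"z": -0.44,"rx": 0,"ry": 0,"rz": 0},
    {"x": 0,"y": 0,"z": 0,"rx": 0,"ry": 0,"rz": 0},
  ],
  fingers=0,
)

```text
clock: 19.38
tool_pos: [0.533, -0.1909, 0.2816]
orientation: [-180.0, -0.0, -93.7]
force: [0.1, -0.8, -1.1]
opening: 0.044
gripper_force: 0.0
```

Run:
```python
from m import *
c,im=shot('wrist','w7'); o=ctrl.get_obs(); print(o['tool_pos'],o['orientation'],c['position'],o['joint_pos'])
for P in ([.545,-.3,.17],[.545,-.3,.062],[.545,-.3,.01]): print(proj(c,[P]))
a=im[0:230,220:450]; sc,_=shot('scene','sc7'); 
b=cv2.imread('pics/sc7.png')[240:340,360:460]; s=cv2.imread('pics/side0.png')[240:330,250:340]
o=np.zeros((600,800,3),np.uint8); o[:500,:500]=cv2.resize(a,(500,500),interpolation=cv2.INTER_CUBIC); o[:300,500:]=cv2.resize(b,(300,300),interpolation=cv2.INTER_CUBIC);o[300:,500:]=cv2.resize(s,(300,300),interpolation=cv2.INTER_CUBIC)
cv2.imwrite('pics/v7.png',o)
```

```text
[ 0.5328 -0.1901  0.2811] [179.9654   0.0148 -93.6773] [ 0.5285 -0.2573  0.44  ] [  0.1739   8.4946  -8.3865  -0.0179 -73.1524  -3.846 ]
[[297.0806  68.8407]]
[[303.936   84.0449]]
[[305.9825  88.5872]]
```

View pics/v7.png

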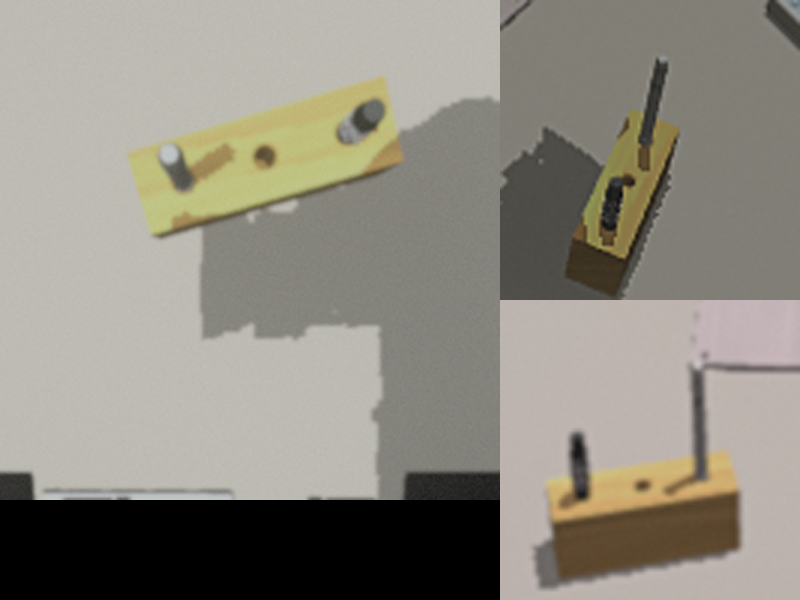

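The composite (wrist, scene, side) shows the scriber standing in the far (+x) bore, with its bright butt at wrist pixel (298.7,71.3) and the body entering the block at (304,85.6). The punch is in the near bore and the middle bore is empty.

Run:
```python
from m import *
w,_=load('w7'); c=cams.get_calibration('scene'); s=cams.get_calibration('side')
for nm,a in (('butt',((298.7,71.3),(413.7,260.3),(309.1,258.6))),('base',((304.2,85.6),(408.3,287.3),(310.6,293.1)))):
    print(nm,tri([(w,a[0]),(c,a[1]),(s,a[2])]),tri([(w,a[0]),(c,a[1])]),tri([(w,a[0]),(s,a[2])]))
print('base plane',plane(w,[(304.2,85.6)],.062),'butt plane',plane(w,[(298.7,71.3)],.17),plane(c,[(413.7,260.3)],.17),plane(s,[(309.1,258.6)],.17))
# block corners top
k=np.array([(129,152),(386,78),(403,160),(155,236)])*.46+[220,0]; B=plane(w,k,.062); print(B,B.mean(0))
a=B[1]-B[0]; print('block yaw',np.degrees(np.arctan2(-a[1],-a[0])))
```

```text
butt [ 0.5433 -0.2979  0.1681] [ 0.5439 -0.2985  0.1639] [ 0.5442 -0.2979  0.1707]
base [ 0.5446 -0.2995  0.0566] [ 0.5456 -0.2999  0.0519] [ 0.545  -0.2987  0.0582]
base plane [[ 0.5448 -0.2983  0.062 ]] butt plane [[ 0.5438 -0.298   0.17  ]] [[ 0.5389 -0.2999  0.17  ]] [[ 0.5445 -0.2971  0.17  ]]
[[ 0.572  -0.3173  0.062 ]
 [ 0.436  -0.3451  0.062 ]
 [ 0.4274 -0.3042  0.062 ]
 [ 0.562  -0.2736  0.062 ]] [ 0.4993 -0.31    0.062 ]
block yaw 11.53202879397863
```

Call:
play_rows(
  motion=[
    {"x": 0.86,"y": -0.145,"z": 0,"rx": 0,"ry": 0,"rz": 0},
    {"x": 0.86,"y": -0.145,"z": 0,"rx": 0,"ry": 0,"rz": 0},
    {"x": 0.86,"y": -0.145,"z": 0,"rx": 0,"ry": 0,"rz": 0},
    {"x": 0.86,"y": -0.145,"z": 0,"rx": 0,"ry": 0,"rz": 0},
    {"x": 0.86,"y": -0.145,"z": 0,"rx": 0,"ry": 0,"rz": 0},
    {"x": 0,"y": 0,"z": 0,"rx": 0,"ry": 0,"rz": 1},
    {"x": 0,"y": 0,"z": 0,"rx": 0,"ry": 0,"rz": 1},
    {"x": 0,"y": 0,"z": 0,"rx": 0,"ry": 0,"rz": 1},
    {"x": 0,"y": 0,"z": 0,"rx": 0,"ry": 0,"rz": 1},
    {"x": 0,"y": 0,"z": 0,"rx": 0,"ry": 0,"rz": 1},
    {"x": 0,"y": 0,"z": 0,"rx": 0,"ry": 0,"rz": 1},
    {"x": 0,"y": 0,"z": 0,"rx": 0,"ry": 0,"rz": 1},
    {"x": 0,"y": 0,"z": 0,"rx": 0,"ry": 0,"rz": 1},
    {"x": 0,"y": 0,"z": 0,"rx": 0,"ry": 0,"rz": 1},
    {"x": 0,"y": 0,"z": 0,"rx": 0,"ry": 0,"rz": 1},
    {"x": 0,"y": 0,"z": 0,"rx": 0,"ry": 0,"rz": 1},
    {"x": 0,"y": 0,"z": 0,"rx": 0,"ry": 0,"rz": 1},
    {"x": 0,"y": 0,"z": 0,"rx": 0,"ry": 0,"rz": 1},
    {"x": 0,"y": 0,"z": 0,"rx": 0,"ry": 0,"rz": 1},
    {"x": 0,"y": 0,"z": 0,"rx": 0,"ry": 0,"rz": 1},
  ],
)

```text
clock: 21.98
tool_pos: [0.5447, -0.2985, 0.2815]
orientation: [180.0, -0.0, -153.7]
force: [0.2, -0.1, -0.9]
opening: 0.0439
gripper_force: 0.0
```

Call:
play_rows(
  motion=[
    {"x": 0,"y": 0,"z": 0,"rx": 0,"ry": 0,"rz": 1},
    {"x": 0,"y": 0,"z": 0,"rx": 0,"ry": 0,"rz": 1},
    {"x": 0,"y": 0,"z": 0,"rx": 0,"ry": 0,"rz": 1},
    {"x": 0,"y": 0,"z": 0,"rx": 0,"ry": 0,"rz": 1},
    {"x": 0,"y": 0,"z": 0,"rx": 0,"ry": 0,"rz": 1},
    {"x": 0,"y": 0,"z": 0,"rx": 0,"ry": 0,"rz": 1},
    {"x": 0,"y": 0,"z": 0,"rx": 0,"ry": 0,"rz": 1},
    {"x": 0,"y": 0,"z": 0,"rx": 0,"ry": 0,"rz": 0.5},
    {"x": 0,"y": 0,"z": 0.8,"rx": 0,"ry": 0,"rz": 0},
    {"x": 0,"y": 0,"z": 0.8,"rx": 0,"ry": 0,"rz": 0},
    {"x": 0,"y": 0,"z": 0.8,"rx": 0,"ry": 0,"rz": 0},
    {"x": 0,"y": 0,"z": 0.8,"rx": 0,"ry": 0,"rz": 0},
    {"x": 0,"y": 0,"z": 0,"rx": 0,"ry": 0,"rz": 0},
  ],
)

```text
clock: 23.6
tool_pos: [0.5438, -0.298, 0.2002]
orientation: [180.0, -0.2, 176.4]
force: [0.1, 0.1, 1.2]
opening: 0.0437
gripper_force: 0.0
```

Run:
```python
from m import *
c,im=shot('wrist','w8'); o=ctrl.get_obs(); print(o['tool_pos'],o['orientation'],c['position'],o['joint_pos'])
print(proj(c,[[.544,-.298,.17],[.544,-.298,.062]]))
```

```text
[ 0.5445 -0.2983  0.2015] [-179.9994   -0.0774  176.436 ] [ 0.4782 -0.2946  0.3588] [-10.7122  16.4956  -8.5297   0.0112 -65.0514 -82.8565]
[[320.9493 226.9945]
 [320.5896 190.6749]]
```

Run:
```python
from m import *
c,im=load('w8')
for r in (180,195,205,215,222): print(r,im[r,300:344:2].max(1), (im[r,300:344:2,2].astype(int)-im[r,300:344:2,0]))
print(im[170:230:3,321].tolist())
```

```text
180 [197 193 179 167 164 160 156 160 160 162 165 171 168 164 164 163 166 168
 167 187 194 192] [67 67 70 75 77 73 74 75 77 74 76 77 77 75 77 76 76 79 63 17 11 10]
195 [195 197 196 197 197 193 175 104  91  91  89 106 182 199 199 198 196 199
 198 199 197 195] [79 71 66 66 67 71 70 23  8  8  8 21 56 59 59 65 64 66 64 63 59 21]
205 [197 197 197 197 196 195 179 102  89  91  92  92 143 196 198 198 199 197
 199 199 198 197] [73 76 73 69 68 68 61 17  9  8  7  8 40 57 59 59 63 65 67 62 64 65]
215 [191 196 197 195 196 194 162  90  88  86  88  90  94 161 192 190 193 192
 193 193 192 191] [15 59 75 65 69 69 53 11  7  7  8  7 11 19 19 12  9 10 11 11 10 11]
222 [191 195 191 192 194 188 150  92 100 104 109 104  94 124 186 192 192 193
 192 192 193 193] [11 12 13 10 10 10 10  6 10  7  5  7 10  9  8 11 11 10 10 10 12  9]
[[89, 142, 168], [91, 144, 171], [94, 145, 170], [92, 140, 168], [94, 147, 169], [127, 189, 189], [123, 139, 147], [92, 97, 100], [81, 87, 89], [82, 87, 90], [83, 90, 93], [80, 87, 86], [88, 93, 93], [78, 82, 84], [83, 89, 91], [82, 88, 89], [82, 89, 88], [89, 96, 97], [172, 175, 173], [150, 154, 157]]
```

Call:
play_rows(
  motion=[
    {"x": 0,"y": -0.05,"z": 0.9,"rx": 0,"ry": 0,"rz": 0},
    {"x": 0,"y": 0,"z": 0.9,"rx": 0,"ry": 0,"rz": 0},
    {"x": 0,"y": 0,"z": 0.9,"rx": 0,"ry": 0,"rz": 0},
    {"x": 0,"y": 0,"z": 0.8,"rx": 0,"ry": 0,"rz": 0},
    {"x": 0,"y": 0,"z": 0,"rx": 0,"ry": 0,"rz": 0},
  ],
)

```text
clock: 24.28
tool_pos: [0.5443, -0.2993, 0.114]
orientation: [180.0, -0.1, 176.4]
force: [0.5, -0.6, -0.5]
opening: 0.044
gripper_force: 0.0
```

Call:
play_rows(
  motion=[
    {"x": 0,"y": 0,"z": 0,"rx": 0,"ry": 0,"rz": 0},
    {"x": 0,"y": 0,"z": 0,"rx": 0,"ry": 0,"rz": 0},
    {"x": 0,"y": 0,"z": 0,"rx": 0,"ry": 0,"rz": 0},
    {"x": 0,"y": 0,"z": 0,"rx": 0,"ry": 0,"rz": 0},
    {"x": 0,"y": 0,"z": 0,"rx": 0,"ry": 0,"rz": 0},
    {"x": 0,"y": 0,"z": 0,"rx": 0,"ry": 0,"rz": 0},
  ],
  fingers=-1,
)

```text
clock: 25.02
tool_pos: [0.5448, -0.2997, 0.1147]
orientation: [-180.0, 0.0, 176.4]
force: [-0.1, -2.9, 1.8]
opening: 0.0092
gripper_force: 30.0
```

Call:
play_rows(
  motion=[
    {"x": 0,"y": 0,"z": -0.4,"rx": 0,"ry": 0,"rz": 0},
    {"x": 0,"y": 0,"z": -0.7,"rx": 0,"ry": 0,"rz": 0},
    {"x": 0,"y": 0,"z": -0.7,"rx": 0,"ry": 0,"rz": 0},
    {"x": 0,"y": 0,"z": -0.7,"rx": 0,"ry": 0,"rz": 0},
    {"x": 0,"y": 0,"z": -0.7,"rx": 0,"ry": 0,"rz": 0},
    {"x": 0,"y": 0,"z": -1,"rx": 0,"ry": 0,"rz": 0},
    {"x": 0,"y": 0,"z": -1,"rx": 0,"ry": 0,"rz": 0},
    {"x": 0,"y": 0,"z": 0,"rx": 0,"ry": 0,"rz": 0},
  ],
)

```text
clock: 26.02
tool_pos: [0.5456, -0.2996, 0.2475]
orientation: [-179.9, 0.2, 176.4]
force: [-0.1, 0.1, -0.7]
opening: 0.0095
gripper_force: 30.0
```

Run:
```python
from m import *
c,im=shot('wrist','w9'); o=ctrl.get_obs(); print(o['tool_pos'],o['orientation'],o['force'],o['opening'],o['joint_pos'])
T=np.array(o['tool_pos']); print(proj(c,[T-[0,0,.104],T-[0,0,.08],T-[0,0,.04]]))
for r in range(194,240,5): print(r,im[r,300:344:2].max(1))
```

```text
[ 0.545  -0.2993  0.2458] [-179.9956    0.127   176.4242] [-0.6217  0.4965 -0.8957] 0.009199998856905301 [-10.8116  14.8485  -4.8672  -0.0123 -70.1578 -82.76  ]
[[321.2576 196.7943]
 [321.3324 204.0486]
 [321.4936 219.7029]]
194 [186 185 190 189 189 190 190 190 190 190 190 189 189 191 192 194 191 193
 192 194 191 192]
199 [185 185 186 189 190 190 189 191 190 175 126 173 188 191 190 190 188 188
 186 186 186 188]
204 [186 184 185 188 189 188 187 170 125 118 124 116 123 152 184 186 186 186
 185 187 186 187]
209 [185 185 183 185 185 186 183 140 114 116 119 120 120 136 179 185 185 184
 187 184 185 186]
214 [185 184 187 185 184 186 177 136 104  85  82  83  92 125 173 186 184 184
 186 185 184 183]
219 [186 185 186 187 184 185 176 108  80  80  82  83  81  96 168 186 183 184
 185 184 186 185]
224 [185 184 185 184 187 185 174  98  80  85  78  76  81  88 154 186 186 184
 186 183 185 185]
229 [125 126 138 113  94 107 147  89  79  80  76  81  77  83 139 128  95 100
 133 130 128 124]
234 [ 84  84  68  50  44  59 102  79  78  79  83  75  79  76 101  83  50  45
  54  82  87  85]
239 [88 76 54 44 45 45 76 80 73 78 79 74 80 80 80 53 48 42 45 70 83 86]
```

Call:
play_rows(
  motion=[
    {"x": 0.1,"y": 0.96,"z": 0,"rx": 0,"ry": 0,"rz": 0},
    {"x": 0.1,"y": 0.96,"z": 0,"rx": 0,"ry": 0,"rz": 0},
    {"x": 0.1,"y": 0.96,"z": 0,"rx": 0,"ry": 0,"rz": 0},
    {"x": 0.1,"y": 0.96,"z": 0,"rx": 0,"ry": 0,"rz": 0},
    {"x": 0.1,"y": 0.96,"z": 0,"rx": 0,"ry": 0,"rz": 0},
    {"x": 0.1,"y": 0.96,"z": 0,"rx": 0,"ry": 0,"rz": 0},
    {"x": 0.1,"y": 0.96,"z": 0,"rx": 0,"ry": 0,"rz": 0},
    {"x": 0.1,"y": 0.96,"z": 0,"rx": 0,"ry": 0,"rz": 0},
    {"x": 0.1,"y": 0.96,"z": 0,"rx": 0,"ry": 0,"rz": 0},
    {"x": 0.1,"y": 0.96,"z": 0,"rx": 0,"ry": 0,"rz": 0},
    {"x": 0.1,"y": 0.96,"z": 0,"rx": 0,"ry": 0,"rz": 0},
    {"x": 0.1,"y": 0.96,"z": 0,"rx": 0,"ry": 0,"rz": 0},
    {"x": 0.1,"y": 0.96,"z": 0,"rx": 0,"ry": 0,"rz": 0},
    {"x": 0,"y": 0,"z": 0,"rx": 0,"ry": -1,"rz": 0},
    {"x": 0,"y": 0,"z": 0,"rx": 0,"ry": -1,"rz": 0},
  ],
)

```text
clock: 27.95
tool_pos: [0.5313, 0.0144, 0.2435]
orientation: [-180.0, 8.0, 176.4]
force: [-1.0, -0.1, -0.9]
opening: 0.0097
gripper_force: 30.0
```

Run:
```python
from m import *
o=ctrl.get_obs(); print(o['tool_pos'],o['joint_pos']); print(R.from_euler('xyz',o['orientation'],degrees=True).as_matrix()[:,2])
```

```text
[0.5313 0.0144 0.2435] [  25.6579    1.2127  -23.8615    4.6261  -58.0068 -121.4249]
[ 0.1393 -0.009  -0.9902]
```

Call:
play_rows(
  motion=[
    {"x": 0,"y": 0,"z": 0,"rx": 0,"ry": -1,"rz": 0},
    {"x": 0,"y": 0,"z": 0,"rx": 0,"ry": -1,"rz": 0},
    {"x": 0,"y": 0,"z": 0,"rx": 0,"ry": -1,"rz": 0},
    {"x": 0,"y": 0,"z": 0,"rx": 0,"ry": -1,"rz": 0},
  ],
)

```text
clock: 28.45
tool_pos: [0.5311, 0.0142, 0.2438]
orientation: [180.0, 24.1, 176.4]
force: [1.0, -1.0, 1.5]
opening: 0.0093
gripper_force: 30.0
```

Run:
```python
from m import *
o=ctrl.get_obs(); print(o['tool_pos'],o['joint_pos'],o['orientation'],o['force'])
```

```text
[0.5311 0.0142 0.2438] [  31.4919   -8.4563  -43.4334   22.807   -37.1495 -141.1756] [179.9872  24.0697 176.434 ] [ 0.9868 -0.9733  1.4783]
```

```bash
cat > k.py <<'E'
from m import *
from scipy.optimize import least_squares
D=np.array([[88.1281,20.5782,.6543,-.0101,-70.1378,.2128,.6402,.2259],[55.5348,8.8956,-9.4441,-.0035,-71.6496,.4598,.331,.2692],
[30.3609,8.4379,-18.9707,0,-62.4364,.5291,.0877,.2024],[.1739,8.4946,-8.3865,-.0179,-73.1524,.5328,-.1901,.2811],
[-10.7122,16.4956,-8.5297,.0112,-65.0514,.5445,-.2983,.2015],[-10.8116,14.8485,-4.8672,-.0123,-70.1578,.545,-.2993,.2458],
[25.6579,1.2127,-23.8615,4.6261,-58.0068,.5313,.0144,.2435],[31.4919,-8.4563,-43.4334,22.807,-37.1495,.5311,.0142,.2438]])
E=lambda a,v:R.from_euler(a,v,degrees=True)
def fk(q,p,s4):
    h,a0,a2,al,a3,be,d1,L,d2=p; A=E('z',q[0]); f=q[1]-q[2]
    w=np.array([a0+a2*np.sin(np.radians(q[1]+al))+a3*np.cos(np.radians(f+be)),-d1,h+a2*np.cos(np.radians(q[1]+al))-a3*np.sin(np.radians(f+be))])
    M=A*E('y',f)*E('x',s4*q[3])*E('y',-q[4]); return A.apply(w)+M.apply([L,-d2,0]),M.apply([1,0,0])
E
python3 - <<'E'
from k import *
for s4 in(1,-1):
    print(s4,[fk(D[i],[0]*9,s4)[1] for i in(6,7)])
    r=least_squares(lambda p:np.r_[np.concatenate([fk(d,p,s4)[0]-d[5:] for d in D]),1e-3*(p[3]),1e-3*p[5],.02*p[1]],[.3,0,.4,0,.4,0,.19,.2,0],x_scale=[.1,.1,.1,5,.1,5,.1,.1,.1])
    print(r.x,np.abs(r.fun[:24]).max()); np.save(f'k{s4}.npy',r.x)
E
```

```text
1 [array([ 0.08  ,  0.1143, -0.9902]), array([ 0.1625,  0.3741, -0.913 ])]
[ -0.2212   0.0029   0.4594  -6.9336   0.5255 -12.3071   0.7001  -0.0835
  -0.5043] 0.020364192263823244
-1 [array([ 0.1393, -0.009 , -0.9902]), array([ 0.4071, -0.0251, -0.913 ])]
[ 0.1985 -0.0003  0.6017  0.0152  0.4636 -0.034   0.0002  0.3781  0.1917] 6.684191080685853e-05
```

```bash
cat >> k.py <<'E'
p=np.load('k-1.npy') if __import__('os').path.exists('k-1.npy') else None
lo=np.array([-176,-82,-58.28,-173.8,-174.7]);hi=np.array([176,121.7,71.7,95.5,-.11])
nrm=np.array([.998,-.063,0])
def ik(T,z,q0):
    r=least_squares(lambda q:np.r_[(fk(q,p,-1)[0]-T)*10,fk(q,p,-1)[1]-z],np.clip(q0,lo+.1,hi-.1),bounds=(lo,hi),x_scale=30.); return r.x,np.abs(r.fun).max()
E
python3 - <<'E'
from k import *
P=np.array([.5978,.0112,.031]); rng=np.random.default_rng(0)
for lean in(24,30,34,36,38,40):
    z=np.sin(np.radians(lean))*nrm-[0,0,np.cos(np.radians(lean))]; S=set()
    for i in range(40):
        q,e=ik(P-.104*z,z,lo+rng.random(5)*(hi-lo) if i else D[7,:5])
        if e<1e-4:S.add(tuple(np.round(q,1)+0))
    print(lean,S)
E
```

```text
24 {(np.float64(20.3), np.float64(2.3), np.float64(-58.1), np.float64(52.3), np.float64(-12.0))}
30 set()
34 set()
36 set()
38 set()
40 set()
```

The fitted arm model shows that a 40° lean is out of reach with the scriber in line with the fingers, because joint 3 hits its limit. I'll check regrasping it in its bore with the tool tilted the other way by δ.

```bash
cat >> k.py <<'E'
def Mrot(q): return E('z',q[0])*E('y',q[1]-q[2])*E('x',-q[3])*E('y',-q[4])
C=None
def tool(q,s6): return Mrot(q)*E('x',s6*q[5])
qa=[-10.7122,16.4956,-8.5297,.0112,-65.0514,-82.8565];Ra=E('xyz',[-179.9994,-.0774,176.436])
qb=[31.4919,-8.4563,-43.4334,22.807,-37.1495,-141.1756];Rb=E('xyz',[179.9872,24.0697,176.434])
S6=min((1,-1),key=lambda s:((tool(qa,s).inv()*Ra).inv()*(tool(qb,s).inv()*Rb)).magnitude())
C=tool(qa,S6).inv()*Ra; err6=np.degrees((C.inv()*(tool(qb,S6).inv()*Rb)).magnitude())
def q6(q,Rt):
    v=(Mrot(q).inv()*Rt*C.inv()).as_rotvec(degrees=True); return S6*v[0]
R0=E('xyz',[180,0,176.4])
E
python3 - <<'E'
from k import *
print('err6',err6,S6)
P=np.array([.5978,.0112,.031]); G=np.array([.5448,-.2997,.1337])
for d in(15,20,25,30,35,40):
    Rt=R0*E('y',d); z=Rt.apply([0,0,1]); q,e=ik(G+.019*z,z,qa[:5]); print(d,'blk',np.round(q,1),round(q6(q,Rt),1),e)
    up=ik(G+.019*z+[0,0,.13],z,qa[:5]); 
    Rf=R0*E('y',d-40); zf=Rf.apply([0,0,1]); ax=E('xyz',[180,0,176.4])*E('y',-40); a=-ax.apply([0,0,1])
    T=P+.123*a+.019*zf; q2,e2=ik(T,zf,[26,0,-40,10,-50]); print('   up',np.round(up[0],1),up[1],' fin',np.round(q2,1),round(q6(q2,Rf),1),e2,'T',T)
E
```

```text
err6 0.00012692362019403025 -1
15 blk [ -9.9  28.6  -4.2   1.7 -72.1] -84.5 1.200269883483429e-10
   up [ -9.9  23.4   5.1   1.6 -86.6] 3.855249453010856e-13  fin [ 24.2   2.  -58.3  42.1 -13.5] -157.2 0.05602325958685406 T [0.5269 0.0157 0.108 ]
20 blk [ -9.6  31.4  -0.8   2.1 -77.7] -84.8 1.466885501955062e-10
   up [ -9.6  26.3   8.2   2.1 -91.9] 4.182171275957103e-11  fin [ 26.5   2.6 -55.9  35.8 -17. ] -153.2 9.159339953157541e-15 T [0.5254 0.0158 0.1074]
25 blk [ -9.4  34.3   2.5   2.5 -83.2] -85.1 7.544931346359363e-10
   up [ -9.4  29.2  11.3   2.5 -97. ] 1.3877787807814457e-15  fin [ 28.3   4.9 -46.6  17.6 -26.9] -136.9 2.6485553333843725e-10 T [0.5238 0.0159 0.1069]
30 blk [ -9.2  37.2   5.8   2.8 -88.5] -85.2 4.440892098500626e-15
   up [  -9.2   32.2   14.3    2.8 -102. ] 1.1102230246251565e-14  fin [ 27.    7.3 -39.4   8.9 -35.1] -127.5 6.270262087326728e-13 T [0.5222 0.016  0.1065]
35 blk [ -9.   40.1   9.    3.1 -93.7] -85.4 2.4147350785597155e-14
   up [  -9.    35.1   17.1    3.2 -106.8] 7.061504159189269e-13  fin [ 25.2   9.8 -33.4   3.6 -42.5] -121.4 1.1102230246251565e-15 T [0.5205 0.0161 0.1063]
40 blk [ -8.8  43.1  12.1   3.4 -98.8] -85.5 4.766187444715797e-13
   up [  -8.8   38.    19.7    3.6 -111.5] 4.972285777560259e-11  fin [ 23.5  12.5 -28.1   0.  -49.4] -117.1 5.928962107249498e-11 T [0.5189 0.0162 0.1062]
```

Call:
play_rows(
  motion=[
    {"x": 0,"y": 0,"z": 0,"rx": 0,"ry": 1,"rz": 0},
    {"x": 0,"y": 0,"z": 0,"rx": 0,"ry": 1,"rz": 0},
    {"x": 0,"y": 0,"z": 0,"rx": 0,"ry": 1,"rz": 0},
    {"x": 0,"y": 0,"z": 0,"rx": 0,"ry": 1,"rz": 0},
    {"x": 0,"y": 0,"z": 0,"rx": 0,"ry": 1,"rz": 0},
    {"x": 0,"y": 0,"z": 0,"rx": 0,"ry": 1,"rz": 0},
    {"x": -0.1,"y": -0.96,"z": 0,"rx": 0,"ry": 0,"rz": 0},
    {"x": -0.1,"y": -0.96,"z": 0,"rx": 0,"ry": 0,"rz": 0},
    {"x": -0.1,"y": -0.96,"z": 0,"rx": 0,"ry": 0,"rz": 0},
    {"x": -0.1,"y": -0.96,"z": 0,"rx": 0,"ry": 0,"rz": 0},
    {"x": -0.1,"y": -0.96,"z": 0,"rx": 0,"ry": 0,"rz": 0},
    {"x": -0.1,"y": -0.96,"z": 0,"rx": 0,"ry": 0,"rz": 0},
    {"x": -0.1,"y": -0.96,"z": 0,"rx": 0,"ry": 0,"rz": 0},
    {"x": -0.1,"y": -0.96,"z": 0,"rx": 0,"ry": 0,"rz": 0},
    {"x": -0.1,"y": -0.96,"z": 0,"rx": 0,"ry": 0,"rz": 0},
    {"x": -0.1,"y": -0.96,"z": 0,"rx": 0,"ry": 0,"rz": 0},
    {"x": -0.1,"y": -0.96,"z": 0,"rx": 0,"ry": 0,"rz": 0},
    {"x": -0.1,"y": -0.96,"z": 0,"rx": 0,"ry": 0,"rz": 0},
    {"x": -0.1,"y": -0.96,"z": 0,"rx": 0,"ry": 0,"rz": 0},
    {"x": 0,"y": 0,"z": 0.5,"rx": 0,"ry": 0,"rz": 0},
  ],
)

```text
clock: 30.95
tool_pos: [0.5445, -0.3006, 0.2313]
orientation: [180.0, -0.0, 176.3]
force: [-0.4, 0.0, -0.7]
opening: 0.0092
gripper_force: 30.0
```

Run:
```python
from m import *
for _ in range(3):
    c=cams.get_calibration('wrist') if 0 else None; o=ctrl.get_obs(); print(o['tool_pos'],o['orientation'],o['qvel'])
from k import fk,p
print(fk(o['joint_pos'],p,-1)[0])
```

```text
[ 0.5445 -0.3006  0.2313] [179.9998  -0.005  176.3136] [  1.4674   3.2087 -10.9034  -0.953   12.9482  -1.2428]
[ 0.5445 -0.3006  0.2313] [179.9998  -0.005  176.3136] [  1.4674   3.2087 -10.9034  -0.953   12.9482  -1.2428]
[ 0.5445 -0.3006  0.2313] [179.9998  -0.005  176.3136] [  1.4674   3.2087 -10.9034  -0.953   12.9482  -1.2428]
[ 0.5445 -0.3006  0.2313]
```

Call:
play_rows(
  motion=[
    {"x": 0,"y": 0,"z": 1,"rx": 0,"ry": 0,"rz": 0},
    {"x": 0,"y": 0,"z": 0.9,"rx": 0,"ry": 0,"rz": 0},
    {"x": 0,"y": 0,"z": 0.4,"rx": 0,"ry": 0,"rz": 0},
    {"x": 0,"y": 0,"z": 0,"rx": 0,"ry": 0,"rz": 0},
    {"x": 0,"y": 0,"z": 0,"rx": 0,"ry": 0,"rz": 0},
  ],
)

```text
clock: 31.58
tool_pos: [0.5451, -0.2993, 0.1752]
orientation: [-180.0, 0.1, 176.4]
force: [0.9, 0.2, 0.3]
opening: 0.0092
gripper_force: 30.0
```

Call:
play_rows(
  motion=[
    {"x": 0,"y": 0,"z": 0.3,"rx": 0,"ry": 0,"rz": 0},
    {"x": 0,"y": 0,"z": 0.4,"rx": 0,"ry": 0,"rz": 0},
    {"x": 0,"y": 0,"z": 0.4,"rx": 0,"ry": 0,"rz": 0},
    {"x": 0,"y": 0,"z": 0,"rx": 0,"ry": 0,"rz": 0},
  ],
)

```text
clock: 32.08
tool_pos: [0.5441, -0.2993, 0.1456]
orientation: [180.0, -0.1, 176.4]
force: [-0.6, -0.6, -0.2]
opening: 0.0094
gripper_force: 30.0
```

Call:
play_rows(
  motion=[
    {"x": 0,"y": 0,"z": 0.25,"rx": 0,"ry": 0,"rz": 0},
    {"x": 0,"y": 0,"z": 0.25,"rx": 0,"ry": 0,"rz": 0},
    {"x": 0,"y": 0,"z": 0,"rx": 0,"ry": 0,"rz": 0},
  ],
)

```text
clock: 32.45
tool_pos: [0.5445, -0.2996, 0.1338]
orientation: [-180.0, -0.0, 176.4]
force: [0.2, -3.1, -1.5]
opening: 0.0095
gripper_force: 30.0
```

The scriber entered cleanly, with the same -3 N side force as before. Down to just above the floor.

Call:
play_rows(
  motion=[
    {"x": 0,"y": 0,"z": 0.35,"rx": 0,"ry": 0,"rz": 0},
    {"x": 0,"y": 0,"z": 0.35,"rx": 0,"ry": 0,"rz": 0},
    {"x": 0,"y": 0,"z": 0,"rx": 0,"ry": 0,"rz": 0},
  ],
)

```text
clock: 32.83
tool_pos: [0.5444, -0.2995, 0.1158]
orientation: [-180.0, -0.0, 176.4]
force: [1.4, -4.6, -3.3]
opening: 0.0094
gripper_force: 30.0
```

Call:
play_rows(
  motion=[
    {"x": 0,"y": 0,"z": 0,"rx": 0,"ry": 0,"rz": 0},
    {"x": 0,"y": 0,"z": 0,"rx": 0,"ry": 0,"rz": 0},
    {"x": 0,"y": 0,"z": 0,"rx": 0,"ry": 0,"rz": 0},
  ],
  fingers=-0.2,
)

```text
clock: 33.2
tool_pos: [0.5446, -0.299, 0.1169]
orientation: [180.0, 0.0, 176.4]
force: [-0.2, -0.1, 0.4]
opening: 0.0323
gripper_force: 0.0
```

Call:
play_rows(
  motion=[
    {"x": 0.053,"y": -0.02,"z": 0,"rx": 0,"ry": 1,"rz": 0},
    {"x": 0.053,"y": 0,"z": 0,"rx": 0,"ry": 1,"rz": 0},
    {"x": 0.053,"y": 0,"z": 0,"rx": 0,"ry": 1,"rz": 0},
    {"x": 0.053,"y": 0,"z": 0,"rx": 0,"ry": 1,"rz": 0},
    {"x": 0.053,"y": 0,"z": 0,"rx": 0,"ry": 1,"rz": 0},
    {"x": 0.053,"y": 0,"z": 0,"rx": 0,"ry": 1,"rz": 0},
    {"x": 0.053,"y": 0,"z": 0,"rx": 0,"ry": 1,"rz": 0},
    {"x": 0.053,"y": 0,"z": 0,"rx": 0,"ry": 1,"rz": 0},
    {"x": 0.053,"y": 0,"z": 0,"rx": 0,"ry": 1,"rz": 0},
    {"x": 0,"y": 0,"z": 0.05,"rx": 0,"ry": 0,"rz": 0},
  ],
)

```text
clock: 34.45
tool_pos: [0.5327, -0.2987, 0.1173]
orientation: [180.0, -36.1, 176.5]
force: [0.1, -0.0, -0.3]
opening: 0.0352
gripper_force: 0.0
```

Call:
play_rows(
  motion=[
    {"x": 0,"y": 0,"z": 0,"rx": 0,"ry": 0,"rz": 0},
    {"x": 0,"y": 0,"z": 0,"rx": 0,"ry": 0,"rz": 0},
    {"x": 0,"y": 0,"z": 0,"rx": 0,"ry": 0,"rz": 0},
    {"x": 0,"y": 0,"z": 0,"rx": 0,"ry": 0,"rz": 0},
    {"x": 0,"y": 0,"z": 0,"rx": 0,"ry": 0,"rz": 0},
  ],
  fingers=-1,
)

```text
clock: 35.08
tool_pos: [0.5326, -0.2993, 0.1195]
orientation: [-180.0, -36.0, 176.4]
force: [-0.1, 0.4, 1.4]
opening: 0.0091
gripper_force: 30.0
```

Run:
```python
from k import *
o=ctrl.get_obs(); print(o['tool_pos'],o['orientation'],o['joint_pos'],o['opening'],o['gripper_force'],o['force'])
Rt=E('xyz',o['orientation']); z=Rt.apply([0,0,1]); G=np.array(o['tool_pos'])-.019*z; print('G',G,'z',z)
```

```text
[ 0.5326 -0.2993  0.1195] [-179.9732  -35.9737  176.4069] [ -8.9777  40.5774   9.4825   3.1976 -94.749  -85.3728] 0.009099879298886325 29.995728358626366 [-0.1247  0.3767  1.4488]
G [ 0.5437 -0.3     0.1349] z [-0.5863  0.0363 -0.8093]
```

Call:
play_rows(
  motion=[
    {"x": 0.235,"y": 0,"z": -0.324,"rx": 0,"ry": 0,"rz": 0},
    {"x": 0.47,"y": 0,"z": -0.647,"rx": 0,"ry": 0,"rz": 0},
    {"x": 0.47,"y": 0,"z": -0.647,"rx": 0,"ry": 0,"rz": 0},
    {"x": 0.47,"y": 0,"z": -0.647,"rx": 0,"ry": 0,"rz": 0},
    {"x": 0.47,"y": 0,"z": -0.647,"rx": 0,"ry": 0,"rz": 0},
    {"x": 0.47,"y": 0,"z": -0.647,"rx": 0,"ry": 0,"rz": 0},
    {"x": 0.47,"y": 0,"z": -0.647,"rx": 0,"ry": 0,"rz": 0},
  ],
)

```text
clock: 35.95
tool_pos: [0.5325, -0.299, 0.2504]
orientation: [180.0, -36.0, 176.4]
force: [0.0, 0.5, -0.4]
opening: 0.0095
gripper_force: 30.0
```

Call:
play_rows(
  motion=[
    {"x": 0,"y": 0.97,"z": 0,"rx": 0,"ry": 0,"rz": 0},
    {"x": 0,"y": 0.97,"z": 0,"rx": 0,"ry": 0,"rz": 0},
    {"x": 0,"y": 0.97,"z": 0,"rx": 0,"ry": 0,"rz": 0},
    {"x": 0,"y": 0.97,"z": 0,"rx": 0,"ry": -1,"rz": 0},
    {"x": 0,"y": 0.97,"z": 0,"rx": 0,"ry": -1,"rz": 0},
    {"x": 0,"y": 0.97,"z": 0,"rx": 0,"ry": -1,"rz": 0},
    {"x": 0,"y": 0.97,"z": 0,"rx": 0,"ry": -1,"rz": 0},
    {"x": 0,"y": 0.97,"z": 0,"rx": 0,"ry": -1,"rz": 0},
    {"x": 0,"y": 0.97,"z": 0,"rx": 0,"ry": -1,"rz": 0},
    {"x": 0,"y": 0.97,"z": 0,"rx": 0,"ry": -1,"rz": 0},
    {"x": 0,"y": 0.97,"z": 0,"rx": 0,"ry": -1,"rz": 0},
    {"x": 0,"y": 0.97,"z": 0,"rx": 0,"ry": -1,"rz": 0},
    {"x": 0,"y": 0.97,"z": 0,"rx": 0,"ry": -1,"rz": 0},
    {"x": 0,"y": 0,"z": 0,"rx": 0,"ry": 0,"rz": 0},
  ],
)

```text
clock: 37.7
tool_pos: [0.5507, 0.0178, 0.2492]
orientation: [180.0, 4.0, 176.6]
force: [0.7, 0.1, -0.0]
opening: 0.0093
gripper_force: 30.0
```

Run:
```python
from k import *
c,im=shot('side','s10'); cw,_=shot('wrist','w10'); shot('scene','sc10')
o=ctrl.get_obs(); print(o['clock'],o['tool_pos'],o['orientation'],o['joint_pos'],o['opening'],o['force'])
Rt=E('xyz',o['orientation']); G=np.array(o['tool_pos'])-.019*Rt.apply([0,0,1]); a=-(Rt*E('y',-36)).apply([0,0,1]); P=G-.125*a
print('pred point',P,'lean',np.degrees(np.arccos(a[2])))
for n in('side','wrist','scene'): print(n,proj(cw if n=='wrist' else cams.get_calibration(n),[P,G,P+.16*a]).ravel())
```

```text
37.85 [0.552  0.0161 0.2489] [179.9987   3.9464 176.475 ] [  23.2857    5.6632  -16.8478    1.9783  -63.9786 -117.6241] 0.009204121922071368 [ 0.5759 -0.3387 -0.7637]
pred point [0.6308 0.0113 0.1721] lean 39.94635870032994
side [340.6457 189.8013 312.7583 160.5744 304.5745 151.9971]
wrist [319.4665 287.3855 319.3257 261.2194 319.2373 244.7129]
scene [332.9749 182.9542 312.8324 170.6587 306.4758 166.7803]
```

Call:
play_rows(
  motion=[
    {"x": 0.27,"y": 0,"z": 0.73,"rx": 0,"ry": 0,"rz": 0},
    {"x": 0.27,"y": 0,"z": 0.73,"rx": 0,"ry": 0,"rz": 0},
    {"x": 0.27,"y": 0,"z": 0.73,"rx": 0,"ry": 0,"rz": 0},
    {"x": 0.27,"y": 0,"z": 0.73,"rx": 0,"ry": 0,"rz": 0},
    {"x": 0.27,"y": 0,"z": 0.73,"rx": 0,"ry": 0,"rz": 0},
    {"x": 0.27,"y": 0,"z": 0.73,"rx": 0,"ry": 0,"rz": 0},
    {"x": 0,"y": 0,"z": 0,"rx": 0,"ry": 0,"rz": 0},
    {"x": 0,"y": 0,"z": 0,"rx": 0,"ry": 0,"rz": 0},
  ],
)

```text
clock: 38.85
tool_pos: [0.5204, 0.0175, 0.1375]
orientation: [-180.0, 4.0, 176.4]
force: [0.4, -0.5, 0.8]
opening: 0.0092
gripper_force: 30.0
```

```bash
cat > f.py <<'E'
from k import *
import sys
t=sys.argv[1]
o=ctrl.get_obs(); cs,s=shot('side','s'+t); cc,b=shot('scene','sc'+t)
print(o['clock'],o['tool_pos'],o['orientation'],o['force'],o['opening'])
Rt=E('xyz',o['orientation']); G=np.array(o['tool_pos'])-.019*Rt.apply([0,0,1]); a=-(Rt*E('y',-36)).apply([0,0,1]); P=G-.125*a
print('pred',P); A=proj(cs,[P,P+.05*a,[.5978,.0112,.006]]);B=proj(cc,[P,P+.05*a,[.5978,.0112,.006]]); print(A.ravel(),B.ravel())
def cut(i,q,w=30): u,v=q.astype(int); return cv2.resize(i[v-w:v+w,u-w:u+w],(400,400),interpolation=cv2.INTER_CUBIC)
print('crop origins (x6.67)',A[0].astype(int)-30,B[0].astype(int)-30)
cv2.imwrite('pics/f'+t+'.png',np.hstack([cut(s,A[0]),cut(b,B[0])]))
E
python3 f.py 11
```

```text
38.85 [0.5204 0.0175 0.1375] [-179.9913    4.0141  176.4014] [ 0.436  -0.4651  0.8355] 0.009219019583093535
pred [0.5992 0.0125 0.0607]
[330.0951 220.4147 319.5061 209.9105 329.7086 234.7962] [325.1124 216.8837 317.5724 213.6526 324.9639 229.9317]
crop origins (x6.67) [300 190] [295 186]
```

View pics/f11.png

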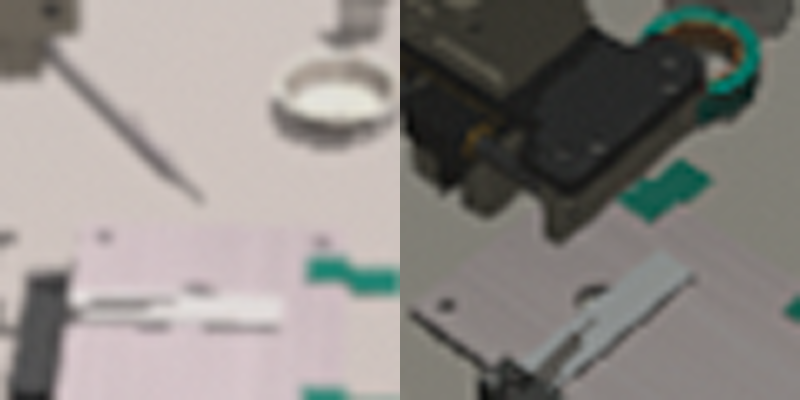

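The last view (side on the left) shows the tip at side pixel (330.5,220), as predicted within half a pixel. It is straight above the hole at (330,234), with the square flush. In the scene view the tip is hidden by the gripper. Final lowering.

Call:
play_rows(
  motion=[
    {"x": 0.07,"y": -0.015,"z": 0.5,"rx": 0,"ry": 0,"rz": 0},
    {"x": 0.07,"y": -0.015,"z": 0.4,"rx": 0,"ry": 0,"rz": 0},
    {"x": 0,"y": 0,"z": 0.28,"rx": 0,"ry": 0,"rz": 0},
    {"x": 0,"y": 0,"z": 0,"rx": 0,"ry": 0,"rz": 0},
    {"x": 0,"y": 0,"z": 0,"rx": 0,"ry": 0,"rz": 0},
  ],
)

```text
clock: 39.58
tool_pos: [0.5183, 0.017, 0.1074]
orientation: [-180.0, 4.0, 176.4]
force: [0.6, -0.1, -0.0]
opening: 0.0091
gripper_force: 30.0
```

```bash
python3 f.py 12
python3 - <<'E'
from k import *
_,s=load('s12'); 
for v in range(216,232): print(v,cv2.cvtColor(s,cv2.COLOR_BGR2GRAY)[v,316:340])
P=[]
for i in range(6):
    o=ctrl.get_obs(); Rt=E('xyz',o['orientation']); P.append(np.array(o['tool_pos'])-.019*Rt.apply([0,0,1])+.125*(Rt*E('y',-36)).apply([0,0,1])); cams.snapshot('side')
print(np.mean(P,0),np.std(P,0),ctrl.get_obs()['clock'])
E
```

```text
39.575 [0.5183 0.017  0.1074] [-179.9953    4.005   176.4315] [ 0.5824 -0.0632 -0.0377] 0.009084150492622291
pred [0.5972 0.0121 0.0306]
[329.4649 228.3571 318.9892 218.0831 329.7086 234.7962] [324.6809 224.3684 317.2505 221.4458 324.9639 229.9317]
crop origins (x6.67) [299 198] [294 194]
216 [118 126 151 170 185 195 200 200 200 199 199 199 199 200 200 200 200 199
 199 200 199 199 199 200]
217 [144 117 122 148 169 183 195 199 200 200 199 199 199 201 198 199 199 199
 199 199 199 200 198 199]
218 [178 144 116 122 144 168 184 195 199 200 200 200 200 199 199 199 199 199
 199 200 199 199 199 200]
219 [198 178 143 113 116 144 167 181 195 198 200 199 201 199 199 200 199 200
 199 200 199 199 200 199]
220 [201 198 179 147 118 120 143 165 183 196 199 200 200 199 198 199 199 199
 199 199 199 200 199 199]
221 [201 201 198 182 149 117 122 147 169 187 197 201 200 199 199 199 200 199
 199 200 200 199 200 199]
222 [201 200 202 198 179 144 121 126 148 173 192 200 200 199 200 200 199 199
 199 198 200 199 198 201]
223 [198 200 201 201 197 180 152 125 124 152 178 194 200 199 198 197 198 198
 198 198 198
[... 190 characters left out ...]
193
 192 192 193 196 196 195]
226 [183 197 200 199 198 200 201 200 196 184 163 150 159 181 194 195 194 193
 193 194 196 197 196 196]
227 [198 201 201 199 198 199 201 202 201 200 194 175 160 169 188 195 194 195
 194 195 195 198 199 196]
228 [201 200 201 199 199 199 200 200 200 202 201 196 183 179 187 195 196 194
 194 194 196 198 198 195]
229 [202 201 199 198 199 199 201 200 200 201 201 201 198 195 195 197 195 195
 195 195 197 199 198 196]
230 [202 200 199 199 200 201 201 200 200 200 200 201 201 199 199 197 197 196
 196 196 198 199 198 197]
231 [203 202 201 201 200 201 202 202 202 201 202 199 198 195 196 197 198 198
 197 197 199 200 198 196]
[0.5972 0.0121 0.0308] [0.0001 0.     0.0001] 39.975
```

```bash
python3 -c "
from plant import workorder
print(workorder.close_job())"
```

```text
the job is handed in; nothing more can be done
None
```

The job is handed in: the square lies flush with its blade edge about 1 mm from the relief hole's centre, and the scriber is held at a 40° lean with its point about 25 mm above the plate, within about 1 mm of over the hole; I set it back in its bore once to regrip it, because the first grip could not reach that lean.

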